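Clamp the drying rack and load the guide strips by length

TASK

First make the wooden rack fast with its hold-down clamp: turn the brass adjuster nut until the cam lever meets firm resistance about half-way through its swing, then press the lever fully closed. After that lay every loose wooden strip flat on the floor of the rack row that fits its length: long, middle and short. Leave the mallet and the ring cutters where they are.

Things in the scene. Friction and masses are not known exactly. Their poses are not given: they have to be found in the camera images.
- clamp: fixed hold-down clamp of bare metal beside the rack: a column with a level arm over the rack's ear. Origin on the bench on the vertical axis of adjuster nut, spindle and pad. Its x axis runs along the arm from the spindle to the column (column at x = 127 mm, 34 mm wide, about 110 mm high); the closed lever points along its -y, away from the rack; z up.
- adjuster_grip (a point): centre of the adjuster nut, a brass thumb bar on top of the arm: 46 mm long along its own x axis, 14 mm wide along its own y, 32 mm high, this point 18 mm over the arm's top face and 14 mm under the bar's top; a flat round hub 26 mm across and 6 mm high is under the bar. Turned clockwise seen from above it lowers the spindle and its pad by 3 mm per radian. It is stiff (about 0.28 N m), stays where it is left, and rides down with the arm as the lever closes.
- adjuster (a joint): turn of the adjuster nut in rad, growing clockwise seen from above (0 to 10; starts at 2 to 4, too loose: the lever then closes without the pad touching the ear)
- pad_foot (a point): centre of the underside of the clamp's square 34 mm rubber pad, at the foot of the spindle; z is up. Closing the lever from end to end lowers arm, nut, spindle and pad by 16 mm: the first half of the swing by 11.5 mm, the second half by 4.5 mm, with no more drop at the closed end, where the cam is on dead centre and holds itself.
- ear (a point): point on the top face of the rack's ear (a 50 mm wide plate standing 63 mm out from the rack's side, 12 mm thick, flat on the bench), which lies under the pad; z up
- pad (a joint): how far the pad's spring is pressed in, in m: 0 while the pad hangs free; it takes 30 N to start it and 8 N more per mm. Clamp and rack give a little under load, so that with resistance from half-way it ends about 3 mm in with the lever closed
- lever (a joint): cam lever angle in rad: 0 open (standing about 81 degrees above level), 1.4 closed (about level, against its stop). While the pad is free it stays where it is left (friction about 0.16 N m); with the pad pressing it springs back towards open if let go part-way, and stays only when fully closed; when the pad meets the ear half-way this rises at once by about 0.35 N m, then up to 0.5 N m more, fading to none at the closed end.
- lever_pivot (a point): the lever's pivot, 95 mm above the bench, on the column (fixed); the pivot axis is the clamp's x axis
- lever_push (a point): point on the middle line of the lever, 80 mm from the pivot. The lever is a flat bar 16 mm wide and 12 mm thick (its black grip 20 x 14 mm), 99 mm from the pivot to its end; push it on the face that looks up and towards the rack, outwards and down.
- rack: loose flat wooden rack, 180 x 245 mm, 0.9 kg, lying on the bench with its ear under the clamp's pad. Origin at the centre of its underside; its x axis runs along the rows, y across them, z up. Its floor is 6 mm thick; the low walls around the rows are 5 mm wide between rows and end 13 mm above the bench.
- row_short (a point): centre of the floor of the short row, an open bay 90 mm long (rack x) and 75 mm wide (rack y), 7 mm deep, its floor 6 mm above the bench; room for two strips side by side, 40 mm apart (20 mm either side of this point); axes as the rack's
- row_middle (a point): centre of the floor of the middle row, an open bay 125 mm long (rack x) and 75 mm wide (rack y), 7 mm deep, its floor 6 mm above the bench; room for two strips side by side, 40 mm apart (20 mm either side of this point); axes as the rack's
- row_long (a point): centre of the floor of the long row, an open bay 160 mm long (rack x) and 75 mm wide (rack y), 7 mm deep, its floor 6 mm above the bench; room for two strips side by side, 40 mm apart (20 mm either side of this point); axes as the rack's
- strip_short_a_center (a point): centre of a short wooden guide strip, a plain bar 80 mm long (its x), 16 mm wide (y), 24 mm high (z), 22 g, lying on the bench; may be absent
- strip_short_b_center (a point): centre of a short wooden guide strip, a plain bar 80 mm long (its x), 16 mm wide (y), 24 mm high (z), 22 g, lying on the bench; may be absent
- strip_middle_a_center (a point): centre of a middle wooden guide strip, a plain bar 115 mm long (its x), 16 mm wide (y), 24 mm high (z), 31 g, lying on the bench; may be absent
- strip_middle_b_center (a point): centre of a middle wooden guide strip, a plain bar 115 mm long (its x), 16 mm wide (y), 24 mm high (z), 31 g, lying on the bench; may be absent
- strip_long_a_center (a point): centre of a long wooden guide strip, a plain bar 150 mm long (its x), 16 mm wide (y), 24 mm high (z), 40 g, lying on the bench; may be absent
- strip_long_b_center (a point): centre of a long wooden guide strip, a plain bar 150 mm long (its x), 16 mm wide (y), 24 mm high (z), 40 g, lying on the bench; may be absent
- mallet: wooden clay mallet, head 85 x 58 x 58 mm on a round handle, lying beyond the work; origin under the head's centre. Bystander.
- cutter: steel ring cutter, 64 mm across, 30 mm high; origin at the centre of its underside. Bystander.
- cutter_big: steel ring cutter, 84 mm across, 30 mm high; origin at the centre of its underside. Bystander.
Things that resemble listed ones, but are neither listed nor needed, are in the scene too. What is shaped like the clamp but orange or red is not meant.

How it is judged:
By the outcome, as a careful person would: the job done as asked, in the order asked, and still so for the second after the job is handed in, with the robot touching nothing.
Of strip_short_a, strip_short_b, strip_middle_a, strip_middle_b, strip_long_a, strip_long_b only 3 to 5 are there at a start; the rules pass over those that are not, and their reading is None.
At some moment in a run one of strip_short_a, strip_short_b, strip_middle_a, strip_middle_b, strip_long_a, strip_long_b may be knocked a few centimetres aside while the robot is not near it.
Once in a run the grip may slacken for a moment while it holds something.
It also fails if it takes over 210 s, if anything falls off the work surface, if the arm or the gripper's body presses on something with over 40 N, if the wrist force passes 120 N, or if a joint passes its speed limit or range.

ROBOT

A 6-joint arm with a two-finger parallel gripper is mounted at the origin on the work surface. World frame = base frame: x ahead of the robot, y to its left, z up, the work surface at z = 0. Lengths are in m, angles in rad, forces in N, time in s.
With the tool pointing down it reaches from about 0.3 to 0.75 m from the base axis. Payload 8.5 kg.
Tool frame: the origin (TCP) lies midway between the tips of the shut fingers; the grasp point (between the pads) lies 19 mm behind it (pinch_z is the distance from the TCP to the grasp point, in m); z points along the fingers, y is the line along which they close (so a half turn about z gives the same grasp; the last joint's range is limited). The gripper opens to 88 mm and grips with 3 to 60 N. Pads are 18 mm wide; open, the fingers measure 123 mm over their backs; the gripper's body (75 mm by 187 mm) begins 45 mm behind the grasp point.
Start: joints at [1.029, 0.381, 1.297, -0, 1.464, -0.215], TCP at [0.177, 0.521, 0.239] pointing down, gripper open.
Joint ranges: [-3.11, 3.11], [-0.89, 2.33], [0.22, 2.48], [-1.42, 4.56], [0.17, 2.85], [-2.88, 2.88]. Speed limits (rad/s): [2.39, 2.39, 3.14, 3.14, 3.14, 3.14].

INTERFACE

Orientations are given as a unit quaternion [x, y, z, w].
In Python, from cell import get_obs, capture, hand_in, pinch_z gives the robot as it stands. The module is installed in compiled form; this text tells all that it offers.
- The arm moves only by the tool servo_tool, never from a script. Its argument "plan" is text: rows parted by semicolons, each of 7 numbers parted by spaces: the turn, a rotation vector about the tool's x, y, z as a fraction of full scale, then the shift along the tool's x, y, z as a fraction of full scale, then the opening, from 0 (shut) to 1 (fully open). A call has 1 to 12 rows; each row shifts and turns the commanded pose from where the row before left it, along the tool's axes as they then stand; what a row does not reach is not made up. Full scale, the value 1, is 3 cm for a shift and 4 degrees for a turn. A row lasts 1/8 s, in which the tool goes at most 62.5 mm and 10.7 degrees, less where a joint would pass 70% of its speed; a pose out of reach is approached as far as the arm can. A call with a number of a shift or a turn outside -1 to 1 is refused whole. A call with a gripper value outside its range is refused whole. The fingers move at their own pace and stop on an object; "grip_force" is the grip in N (left out, the last holds). Time passes only in rows, so rows that do not move let the fingers close. It gives the time, the measured TCP pose, the force, the opening and the grip force at its end, in the units of the state.
- get_obs(): the state, without advancing time (a new reading comes with each control period).
- capture(name): name is "scene" or "side" or "wrist"; returns a dict with "pixels" (400x640x3 uint8, red, green, blue), "z_map" (400x640 float32, m along the optical axis (not along the pixel's ray), 0 where there is no reading), "fovy" (degrees; the focal length in pixels is half the picture's height over the tangent of half this angle, whatever the lens; pixels are square), "cx", "cy" (the principal point, pixels), "camera_from_world" (4x4, takes a point from world to camera coordinates). Camera axes: x right, y up, looking along -z (the intrinsics and any distortion apply to the point x, -y, -z); pixel columns grow to the right and rows downward; lengths in m; the calibration is good to about 2 mm. A picture is of the moment at which its call begins.
- hand_in(): hands the job in; it is judged then, once.
The state is a dict: "clock": time; "joint_positions": joint angles; "joint_velocities": joint speeds; "joint_torque": joint torques, N m; "position": TCP position; "ee_rot": TCP orientation; "force": force on the tool from outside, world axes, zero at the start; "wrist_torque": the same for the moment, N m; "opening": finger opening in m; "grasp_force": force on a finger pad.
Only numpy, scipy, OpenCV 4.12 (cv2) and the standard library are available. Lean on these libraries where they do the work, as an engineer would, in place of code of your own. Each camera call takes 0.05 s, during which the arm holds its last target. There are 200 camera calls.

## Working session

There is one attempt and no reset: what is moved stays moved. The work goes in short steps, Python scripts to look and compute and a tool call to move; the robot and the scene stay as the last step left them, time stands still between calls to the robot, and variables do not carry over. Pictures are saved under pics/ and viewed, at most 14 in all, crops included, and the job is handed in when it is done.

Besides the shell and the picture viewer there is one more tool, called after "Call:" in YAML: its name, and indented under it one key for each argument. servo_tool: Moves the arm, as the interface text tells. Shift numbers are shares of 3 cm and turn numbers shares of 4 degrees, none past 1 either way. Its arguments: {"type":"object","properties":{"plan":{"type":"string"},"grip_force":{"type":"number"}},"required":["plan"]}

```bash
mkdir -p pics; cat > h.py <<'E'
import numpy as np, cv2
from cell import get_obs, capture, hand_in, pinch_z
from scipy.spatial.transform import Rotation as R
def cam(n):
    c=capture(n); f=200/np.tan(np.radians(c['fovy'])/2); z=c['z_map']
    v,u=np.mgrid[:400,:640]; 
    P=np.stack([(u-c['cx'])/f*z,-(v-c['cy'])/f*z,-z,np.ones_like(z)],-1)
    W=(P@np.linalg.inv(c['camera_from_world']).T)[...,:3]; W[z==0]=np.nan
    return c,W
def save(c,name,box=None,s=1):
    im=c['pixels'][...,::-1]
    if box: im=im[box[1]:box[3],box[0]:box[2]]
    cv2.imwrite('pics/'+name,cv2.resize(im,None,fx=s,fy=s,interpolation=cv2.INTER_CUBIC))
E
python3 - <<'E'
from h import *
for n in('scene','side'):
    c,W=cam(n); save(c,n+'0.png'); np.save(n+'W.npy',W); np.save(n+'P.npy',c['pixels'])
    print(n,c['fovy'],c['cx'],c['cy'],np.linalg.inv(c['camera_from_world']).round(3).tolist(), [k for k in c])
o=get_obs(); print({k:np.round(v,3) for k,v in o.items()},pinch_z)
E
```

```text
scene 48.02423860828356 317.9994851415547 187.939153648828 [[-0.735, -0.404, 0.544, 1.089], [0.678, -0.448, 0.584, 0.589], [0.008, 0.798, 0.603, 0.817], [0.0, 0.0, 0.0, 1.0]] ['pixels', 'z_map', 'fovy', 'cx', 'cy', 'camera_from_world']
side 52.167787513366314 323.645827444763 201.48375645401296 [[0.838, 0.413, -0.355, 0.016], [-0.545, 0.632, -0.551, -0.76], [-0.003, 0.656, 0.755, 1.063], [0.0, 0.0, 0.0, 1.0]] ['pixels', 'z_map', 'fovy', 'cx', 'cy', 'camera_from_world']
{'clock': np.float64(0.1), 'joint_positions': array([ 1.029,  0.381,  1.298, -0.   ,  1.464, -0.215]), 'joint_velocities': array([ 0.001, -0.002, -0.002, -0.002, -0.003, -0.001]), 'joint_torque': array([ 4.0000e-03, -4.3864e+01, -2.2491e+01,  7.1000e-02,  3.4000e-02,
       -0.0000e+00]), 'position': array([0.176, 0.521, 0.238]), 'ee_rot': array([ 0.163,  0.987, -0.001, -0.   ]), 'force': array([-0.667,  1.223, -0.591]), 'wrist_torque': array([ 0.017, -0.01 ,  0.009]), 'grasp_force': np.float64(0.0), 'opening': np.float64(0.088)} 0.0187
```

View pics/scene0.png

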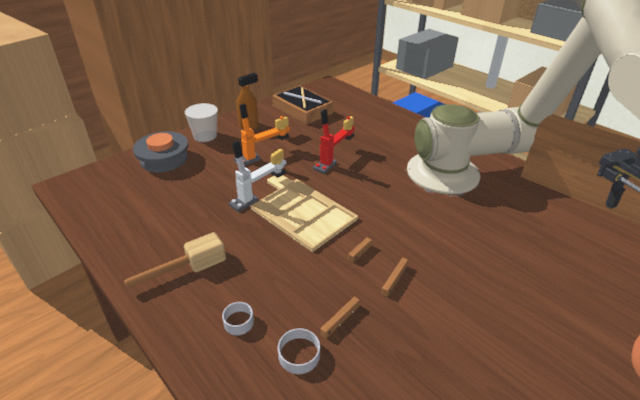

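View pics/side0.png

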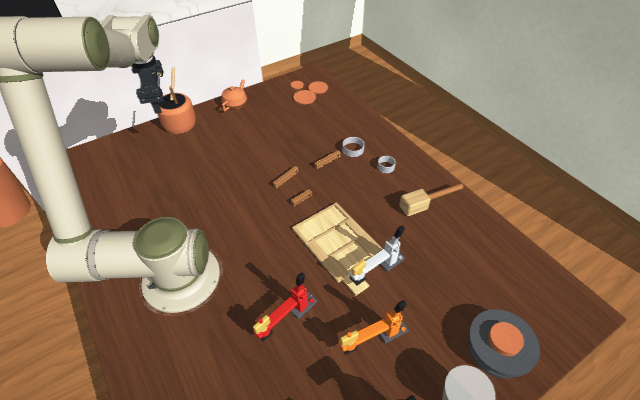

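The scene view shows the grey clamp at (245,185), the rack at (305,212) and three brown strips at (360,250), (396,276) and (340,317). The mallet is at (205,252), and there are two look-alike clamps in orange and red. Next I measure them.

```bash
python3 - <<'E'
from h import *
for n,boxes in (('scene',{'s1':(340,232,380,266),'s2':(375,252,415,300),'s3':(312,290,366,342)}),('side',{'s1':(285,185,318,210),'s2':(268,160,303,192),'s3':(310,146,343,172)})):
    W=np.load(n+'W.npy'); p=np.load(n+'P.npy')
    for k,(a,b,c,d) in boxes.items():
        w=W[b:d,a:c].reshape(-1,3); m=(w[:,2]>.018)&(w[:,2]<.032); q=w[m]
        r=cv2.minAreaRect((q[:,:2]*1000).astype(np.float32)); print(n,k,m.sum(),np.round(r[0],1),np.round(r[1],1),round(r[2],1),'z',q[:,2].mean().round(4), 'yaw', end=' ')
        bx=cv2.boxPoints(r); e=[bx[1]-bx[0],bx[2]-bx[1]]; e=max(e,key=np.linalg.norm); print(np.degrees(np.arctan2(e[1],e[0])).round(1)%180)
# rack wall tops
for n,(a,b,c,d) in (('scene',(225,170,362,255)),('side',(285,195,390,300))):
    W=np.load(n+'W.npy'); w=W[b:d,a:c].reshape(-1,3); m=(w[:,2]>.0095)&(w[:,2]<.017); q=w[m]; 
    r=cv2.minAreaRect((q[:,:2]*1000).astype(np.float32)); print(n,'rack',m.sum(),np.round(r[0],1),np.round(r[1],1),round(r[2],1))
# top views: orthographic height/color map
g=np.zeros((560,560,3),np.uint8); H=np.zeros((560,560))
for n in('side','scene'):
    W=np.load(n+'W.npy'); p=np.load(n+'P.npy'); w=W.reshape(-1,3); 
    ok=np.isfinite(w).all(1)&(w[:,2]<.2)&(w[:,2]>-.01); w=w[ok]; c=p.reshape(-1,3)[ok]
    o=np.argsort(w[:,2]); w=w[o];c=c[o]
    # x up, y left ; 1.5 mm px
    v=((.80-w[:,0])/.0015).astype(int); u=((.50-w[:,1])/.0015).astype(int)
    k=(u>=0)&(u<560)&(v>=0)&(v<560); 
    g2=np.zeros_like(g); g2[v[k],u[k]]=c[k]; g2=np.maximum(g2,cv2.dilate(g2,np.ones((3,3)))*(g2.sum(-1,keepdims=True)==0))
    g=np.where(g2.sum(-1,keepdims=True)>0,g2,g)
cv2.imwrite('pics/top.png',g[...,::-1])
E
```

```text
scene s1 179 [461.   67.8] [81.1 18. ] 6.4 z 0.0238 yaw 6.4
scene s2 277 [464.1 185.1] [116.2  17.4] 14.9 z 0.0242 yaw 14.9
scene s3 410 [654.5 180.6] [144.5  21.7] 8.0 z 0.0243 yaw 8.0
side s1 78 [456.4  65. ] [78.5 18. ] 9.8 z 0.0214 yaw 9.8
side s2 105 [459.3 181.7] [114.9  20.2] 15.7 z 0.0217 yaw 15.7
side s3 94 [635.7 175.8] [114.1  18.8] 4.6 z 0.0212 yaw 4.6
scene rack 2061 [ 416.5 -139.5] [303.3 409. ] 10.5
side rack 1197 [ 462.2 -144.3] [399.1 258.2] 69.1
```

View pics/top.png

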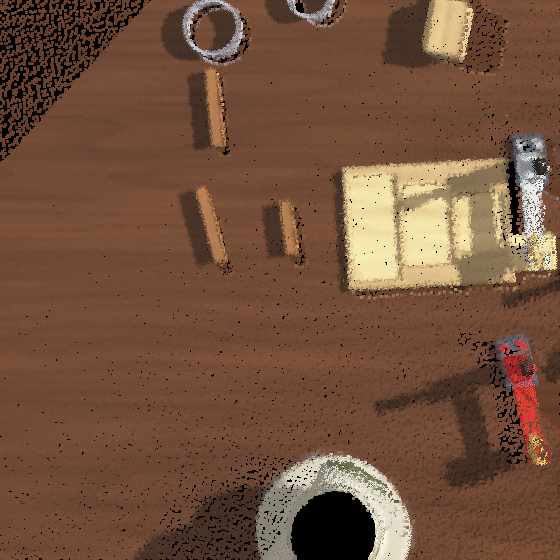

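The fused top view has x up and y left at 1.5 mm per pixel. Rack bays run long, middle, short from left to right. The clamp's brass nut is at about (540,250), and its column is at about (530,150). The strips are one long (215,108), one middle (212,225) and one short (290,228). Next I measure the rack and clamp more closely.

```bash
python3 - <<'E'
from h import *
A=[];C=[]
for n in('scene','side'):
    W=np.load(n+'W.npy').reshape(-1,3); p=np.load(n+'P.npy').reshape(-1,3)
    hsv=cv2.cvtColor(p[None],cv2.COLOR_RGB2HSV)[0].astype(int)
    inb=(abs(W[:,0]-.47)<.15)&(W[:,1]<.02)&(W[:,1]>-.36)
    wood=inb&(hsv[:,0]>12)&(hsv[:,0]<30)&(p.max(1)>110)&(W[:,2]<.016)&(W[:,2]>.003)
    q=W[wood]; m=q[:,1]>-.25
    r=cv2.minAreaRect((q[m][:,:2]*1000).astype(np.float32)); print(n,'rack part',m.sum(),np.round(r[0],1),np.round(r[1],1),round(r[2],1), np.round(cv2.boxPoints(r)).tolist())
    # far edge lines
    for z0,z1 in ((.004,.009),(.0105,.016)):
        qq=q[(q[:,2]>z0)&(q[:,2]<z1)]; print('  z band',len(qq))
    b=inb&(W[:,2]>.06)&(W[:,0]<.48)&(W[:,1]<-.22); 
    brass=b&(hsv[:,1]>90)&(hsv[:,0]>12)&(hsv[:,0]<35)
    q=W[brass]; print('brass',len(q),q.min(0).round(3),q.max(0).round(3))
    t=q[q[:,2]>q[:,2].max()-.006]; r=cv2.minAreaRect((t[:,:2]*1000).astype(np.float32)); print(' top',len(t),t[:,2].max(),np.median(t[:,2]),np.round(r[0],1),np.round(r[1],1),round(r[2],1))
    metal=inb&(W[:,2]>.03)&(W[:,1]<-.22)&~brass; q=W[metal]
    print('metal z hist',np.histogram(q[:,2],bins=np.arange(.03,.22,.01)))
    for a,bz in ((.07,.10),(.10,.125),(.125,.2)):
        t=q[(q[:,2]>a)&(q[:,2]<bz)]; 
        if len(t)>5: r=cv2.minAreaRect((t[:,:2]*1000).astype(np.float32)); print('  ',a,bz,len(t),t.min(0).round(3),t.max(0).round(3),np.round(r[0],1),np.round(r[1],1),round(r[2],1))
E
```

```text
scene rack part 3612 [ 460.5 -134.5] [195.8 236.2] 1.7 [[359.0, -19.0], [366.0, -255.0], [562.0, -250.0], [555.0, -14.0]]
  z band 2063
  z band 1571
brass 151 [ 0.403 -0.313  0.077] [ 0.448 -0.291  0.115]
 top 41 0.11497448121902232 0.1115558946321843 [ 424.5 -305.2] [42.2 17.4] 10.5
metal z hist (array([ 56,  99,  54,  87, 280,  72,  50,  63,  41,  20,  21,  26,  21,
        27,  32,  27,  21,   0]), array([0.03, 0.04, 0.05, 0.06, 0.07, 0.08, 0.09, 0.1 , 0.11, 0.12, 0.13,
       0.14, 0.15, 0.16, 0.17, 0.18, 0.19, 0.2 , 0.21]))
   0.07 0.1 402 [ 0.4   -0.326  0.07 ] [ 0.569 -0.277  0.1  ] [ 485.4 -305.5] [168.4  48.4] 3.3
   0.1 0.125 114 [ 0.534 -0.311  0.1  ] [ 0.568 -0.279  0.125] [ 551.4 -296.3] [32.7 31.5] 5.3
   0.125 0.2 185 [ 0.541 -0.317  0.125] [ 0.564 -0.295  0.196] [ 552.8 -306.3] [23.4 22. ] 80.1
side rack part 2601 [ 460.5 -134.1] [186.2 237. ] 1.7 [[364.0, -18.0], [371.0, -255.0], [557.0, -250.0], [550.0, -13.0]]
  z band 1347
  z band 811
brass 142 [ 0.397 -0.318  0.073] [ 0.442 -0.297  0.113]
 top 57 0.11313759479450669 0.10930431775828364 [ 420.4 -306.4] [44.6 13.4] 9.4
metal z hist (array([ 44,  60,  15,  56, 340,  31,  47,  69,  10,  10,  11,   5,  14,
        13,  16,  25,  11,   0]), array([0.03, 0.04, 0.05, 0.06, 0.07, 0.08, 0.09, 0.1 , 0.11, 0.12, 0.13,
       0.14, 0.15, 0.16, 0.17, 0.18, 0.19, 0.2 , 0.21]))
   0.07 0.1 418 [ 0.397 -0.327  0.07 ] [ 0.564 -0.283  0.1  ] [ 480.3 -306.4] [166.2  38.7] 3.1
   0.1 0.125 83 [ 0.443 -0.314  0.1  ] [ 0.562 -0.283  0.123] [ 501.9 -300.4] [118.   30.2] 3.4
   0.125 0.2 101 [ 0.537 -0.321  0.126] [ 0.557 -0.302  0.193] [ 547.2 -312. ] [19.6 19.3] 86.1
```

Call:
servo_tool:
  plan: "0 0 0 -.925 -.567 0 1;0 0 0 -.925 -.567 0 1;0 0 0 -.925 -.567 0 1;0 0 0 -.925 -.567 0 1;0 0 0 -.925 -.567 0 1;0 0 0 -.925 -.567 0 1;0 0 0 -.925 -.567 0 1;0 0 0 -.925 -.567 0 1;0 0 0 -.925 -.567 0 1;0 0 0 -.925 -.567 0 1;0 0 0 -.925 -.567 0 1;0 0 0 -.925 -.567 0 1"

```text
clock: 1.6
position: [0.4269, 0.2197, 0.2385]
ee_rot: [0.163, 0.987, -0.0, -0.0]
force: [0.1, 1.1, 0.2]
opening: 0.0879
grasp_force: 0.0
```

Call:
servo_tool:
  plan: "0 0 -.8 -.3 -.93 0 1;0 0 -.8 -.3 -.93 0 1;0 0 0 -.3 -.93 0 1;0 0 0 -.3 -.93 0 1;0 0 0 -.3 -.93 0 1;0 0 0 -.3 -.93 0 1;0 0 0 -.3 -.93 0 1;0 0 0 -.3 -.93 0 1;0 0 0 -.3 -.93 0 1;0 0 0 -.3 -.93 0 1;0 0 0 -.3 -.93 0 1;0 0 0 0 0 0 1"

```text
clock: 3.1
position: [0.4527, -0.1017, 0.2384]
ee_rot: [0.109, 0.994, 0.0, -0.0]
force: [1.1, 1.0, -0.2]
opening: 0.0884
grasp_force: 0.0
```

```bash
python3 - <<'E'
from h import *
c,W=cam('wrist'); save(c,'w1.png'); o=get_obs(); print(o['position'],o['ee_rot'],o['joint_positions'].round(2),o['clock'],c['fovy'],c['cx'],c['cy'],np.linalg.inv(c['camera_from_world']).round(3).tolist())
np.save('wW.npy',W)
E
```

```text
[ 0.4524986  -0.10065555  0.2383958 ] [ 1.08050843e-01  9.94145229e-01  2.68168255e-04 -4.54896364e-04] [-0.48  0.23  1.52  0.    1.39 -1.83] 3.15 63.636511632574816 324.15361651890083 199.8085014267705 [[0.217, -0.929, -0.301, 0.374], [0.976, 0.206, 0.068, -0.083], [-0.001, -0.309, 0.951, 0.384], [0.0, 0.0, 0.0, 1.0]]
```

View pics/w1.png

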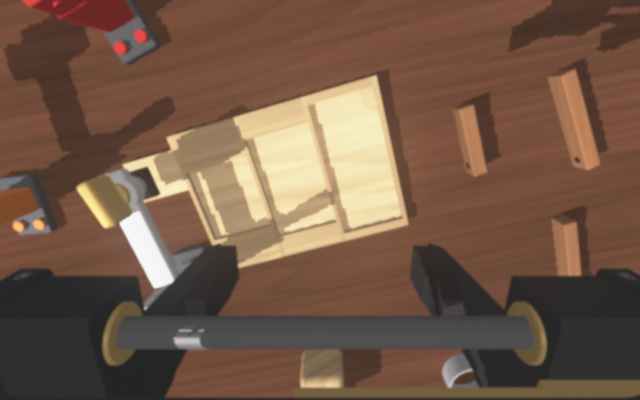

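The wrist view shows the whole rack (290,165), the brass nut (103,200), the pad on the ear at (145,180), and all three strips on the right. I'll measure the nut, pad, rack and bays here.

```bash
python3 - <<'E'
from h import *
W=np.load('wW.npy'); p=cv2.imread('pics/w1.png')[...,::-1]
hsv=cv2.cvtColor(p,cv2.COLOR_RGB2HSV).astype(int)
def rect(q):
    r=cv2.minAreaRect((q[:,:2]*1000).astype(np.float32)); bx=cv2.boxPoints(r); e=max([bx[1]-bx[0],bx[2]-bx[1]],key=np.linalg.norm)
    return len(q),np.round(r[0],1),np.round(r[1],1),(np.degrees(np.arctan2(e[1],e[0]))%180).round(1), np.round(np.median(q[:,2]),4)
s=W[160:250,60:140].reshape(-1,3); h=hsv[160:250,60:140].reshape(-1,3)
b=(h[:,1]>90)&(h[:,0]>10)&(h[:,0]<35); q=s[b]; z=q[:,2]; print('nut',np.percentile(z,[1,50,99]).round(4)); t=q[z>np.percentile(z,99)-.007]; print(rect(t))
m=s[(h[:,1]<70)&(s[:,2]>.06)]; print('arm top z',np.median(m[:,2]))
# pad: dark
s=W[150:220,115:165].reshape(-1,3);pp=p[150:220,115:165].reshape(-1,3); d=(pp.max(1)<75); q=s[d]; print('pad z',np.percentile(q[:,2],[2,10,50,90,98]).round(4)); 
for lo,hi in((.01,.02),(.02,.03),(.03,.04),(.04,.05),(.05,.06)):
    t=q[(q[:,2]>lo)&(q[:,2]<hi)]
    if len(t)>5: print(lo,rect(t))
# rack
w=W[60:280,110:420].reshape(-1,3); h=hsv[60:280,110:420].reshape(-1,3)
wood=(h[:,0]>12)&(h[:,0]<32)&(w[:,2]>.003)&(w[:,2]<.018); q=w[wood]; 
print('top',rect(q[(q[:,2]>.0095)&(q[:,1]>-.25)]),'all',rect(q[q[:,1]>-.25]))
q=q[abs(q[:,1]+.135)<.14]; th=np.radians(1.7)
print('zhist',np.histogram(q[:,2],bins=np.arange(.003,.018,.001)))
# profile along y at rack x center
for y in np.arange(-.26,-.005,.005):
    k=(abs(q[:,1]-y)<.0025)&(abs(q[:,0]-.455)<.03); print(round(y,3),np.median(q[k,2]).round(4) if k.any() else None,end=' | ')
print()
for nm,(a,b_,c,d) in {'short':(450,95,490,180),'middle':(540,65,605,175)}.items():
    v=W[b_:d,a:c].reshape(-1,3); print(nm,rect(v[(v[:,2]>.019)&(v[:,2]<.03)]))
E
```

```text
nut [nan nan nan]
(0, array([0., 0.]), array([0., 0.]), np.float32(0.0), np.float64(nan))
arm top z 0.07757028206647865
pad z [nan nan nan nan nan]
0.04 (230, array([ 420.8, -294.2]), array([28.9, 14.8]), np.float32(4.3), np.float64(0.0445))
top (9807, array([ 462.3, -136.1]), array([180.5, 233.4]), np.float32(93.1), np.float64(0.013)) all (28229, array([ 462.3, -136.1]), array([180.5, 233.4]), np.float32(93.1), np.float64(0.0066))
zhist (array([  81, 1690, 7417, 7640, 1949,  200,  116,  176, 1041, 4325, 4387,
       1036,   54,    3]), array([0.003, 0.004, 0.005, 0.006, 0.007, 0.008, 0.009, 0.01 , 0.011,
       0.012, 0.013, 0.014, 0.015, 0.016, 0.017]))
-0.26 0.0098 | -0.255 0.0063 | -0.25 0.0061 | -0.245 0.0061 | -0.24 0.0062 | -0.235 0.0062 | -0.23 0.0061 | -0.225 0.0061 | -0.22 0.0061 | -0.215 0.0062 | -0.21 0.0062 | -0.205 0.0061 | -0.2 0.0061 | -0.195 0.0059 | -0.19 0.0062 | -0.185 0.0128 | -0.18 0.01 | -0.175 0.0062 | -0.17 0.006 | -0.165 0.006 | -0.16 0.0062 | -0.155 0.0062 | -0.15 0.006 | -0.145 0.006 | -0.14 0.0059 | -0.135 0.0061 | -0.13 0.0061 | -0.125 0.006 | -0.12 0.006 | -0.115 0.006 | -0.11 0.0059 | -0.105 0.0113 | -0.1 0.0116 | -0.095 0.006 | -0.09 0.0059 | -0.085 0.0059 | -0.08 0.006 | -0.075 0.006 | -0.07 0.006 | -0.065 0.0059 | -0.06 0.006 | -0.055 0.0061 | -0.05 0.0058 | -0.045 0.0058 | -0.04 0.006 | -0.035 0.0058 | -0.03 0.0058 | -0.025 0.0077 | -0.02 0.0128 | -0.015 None | -0.01 None | 
short (1097, array([457.9,  67.8]), array([79.9, 16.6]), np.float32(6.4), np.float64(0.0236))
middle (1775, array([461.5, 184.5]), array([115.1,  17.4]), np.float32(15.1), np.float64(0.0234))
  return _methods._mean(a, axis=axis, dtype=dtype,
  ret = ret.dtype.type(ret / rcount)
```

```bash
python3 - <<'E'
from h import *
W=np.load('wW.npy'); p=cv2.imread('pics/w1.png')[...,::-1]
hsv=cv2.cvtColor(p,cv2.COLOR_RGB2HSV).astype(int)
def rect(q):
    r=cv2.minAreaRect((q[:,:2]*1000).astype(np.float32)); bx=cv2.boxPoints(r); e=max([bx[1]-bx[0],bx[2]-bx[1]],key=np.linalg.norm)
    return len(q),np.round(r[0],1),np.round(r[1],1),(np.degrees(np.arctan2(e[1],e[0]))%180).round(1), np.round(np.median(q[:,2]),4)
s=W[160:250,60:140].reshape(-1,3); h=hsv[160:250,60:140].reshape(-1,3)
b=(h[:,1]>90)&(h[:,0]>10)&(h[:,0]<35)&np.isfinite(s[:,2])&(s[:,2]>.06); q=s[b]; z=q[:,2]; print('nut',np.percentile(z,[1,50,99]).round(4)); t=q[z>np.percentile(z,99)-.006]; print(rect(t))
s=W[200:300,110:190].reshape(-1,3);h=hsv[200:300,110:190].reshape(-1,3); t=s[(h[:,1]<60)&(s[:,2]>.07)&(s[:,2]<.085)]; print('arm',rect(t))
s=W[150:220,115:175].reshape(-1,3);pp=p[150:220,115:175].reshape(-1,3); d=(pp.max(1)<80)&np.isfinite(s[:,2]); q=s[d]; print('dark z',np.histogram(q[:,2],bins=np.arange(0,.09,.004)))
print('W grid of pad'); print((W[160:216:5,125:165:4,2]*1000).round(0)); print(p[160:216:5,125:165:4].max(-1))
E
```

```text
nut [0.0825 0.105  0.1128]
(771, array([ 421.9, -303.8]), array([45.5, 14.7]), np.float32(11.6), np.float64(0.111))
arm (2342, array([ 481.6, -299.5]), array([103.6,  28.9]), np.float32(3.7), np.float64(0.0775))
dark z (array([  3,   0,   0,   0,   0,   0,   0,   0,   0,   0,  81, 190,   0,
         0,   0,   0,   0,   0,   0,   0,   0,   0]), array([0.   , 0.004, 0.008, 0.012, 0.016, 0.02 , 0.024, 0.028, 0.032,
       0.036, 0.04 , 0.044, 0.048, 0.052, 0.056, 0.06 , 0.064, 0.068,
       0.072, 0.076, 0.08 , 0.084, 0.088]))
W grid of pad
[[ 1.  0.  1. 14. 13. 12. 12. 11. 12. 12.]
 [12. 12. 10. 12. 11. 12. 11. 12. 12. 12.]
 [71. 13. 42. 44. 45. 44. 38. 12. 12. 13.]
 [75. 69. 45. 46. 44. 44. 43. 12. 12. 13.]
 [78. 74. 71. 67. 48. 44. 44. 41. 13. 13.]
 [77. 77. 76. 71. 66. 46. 44. 43. 36. 12.]
 [83. 78. 77. 75. 70. 49. 44. 43. 40. 10.]
 [83. 82. 78. 79. 71. 44. 45. 46. 44. 13.]
 [84. 81. 78. 78. 69. 12. 12. -0.  1.  0.]
 [87. 78. 78. 77. 72. 67.  0. -1.  0. -0.]
 [90. 87. 79. 78. 74. 71.  0.  1.  1. -0.]
 [95. 89. 77. 78. 77. 74. nan -1.  0. -0.]]
[[117 124 156 216 239 242 243 223 170 169]
 [240 242 243 243 242 238 242 242 174 174]
 [132 229 195 114  70  63 173 244 213 177]
 [128 117  84  68  67  66  68 238 243 174]
 [150 128 126 123 107  70  66 129 241 216]
 [159 160 132 123 119  99  68  67 232 246]
 [131 154 161 124 120 101  70  68  92 246]
 [159 127 162 136 117  91  77  84 171 244]
 [156 130 164 140 122 220 219 179 141 133]
 [121 149 163 153 126 124 127 126 124 123]
 [122 123 161 182 142 124 126 128 129 129]
 [122 154 245 245 217 130 124 130 130 130]]
```

Call:
servo_tool:
  plan: "0 0 0 -.065 -.975 0 1;0 0 0 -.065 -.975 0 1;0 0 0 -.065 -.975 0 1;0 0 0 -.065 -.975 0 1;0 0 0 -.065 -.975 0 1;0 0 0 -.065 -.975 0 1;0 0 0 -.065 -.975 0 1;0 0 -1 0 0 .5 1;0 0 -1 0 0 .5 1;0 0 -1 0 0 .5 1;0 0 -1 0 0 .5 .5;0 0 -1 0 0 .3 .5"

```text
clock: 4.65
position: [0.4226, -0.302, 0.169]
ee_rot: [-0.069, 0.998, 0.001, -0.0]
force: [0.4, 0.2, 0.6]
opening: 0.0702
grasp_force: 0.0
```

Call:
servo_tool:
  plan: "0 0 -1 0 0 .3 .5;0 0 0 0 0 0 .5"

```text
clock: 4.9
position: [0.4225, -0.3022, 0.1603]
ee_rot: [-0.102, 0.995, 0.001, -0.0]
force: [-0.2, 0.5, -0.1]
opening: 0.0501
grasp_force: 0.0
```

```bash
cat >> h.py <<'E'
def az(q): r=R.from_quat(q).as_matrix(); return np.degrees(np.arctan2(r[1,1],r[0,1]))
def st(): o=get_obs(); print('t',o['clock'].round(2),'p',o['position'].round(4),'yaz',az(o['ee_rot']).round(2),'tilt',np.degrees(np.arccos(-R.from_quat(o['ee_rot']).as_matrix()[2,2])).round(2),'q6',np.degrees(o['joint_positions'][5]).round(1),'F',o['force'].round(1),'T',o['wrist_torque'].round(3),'open',o['opening'].round(4)); return o
def tosteps(d):
    "world displacement -> tool units (fraction of 3cm)"
    r=R.from_quat(get_obs()['ee_rot']); return (r.inv().apply(d)/.03).round(3)
def rect(q):
    q=q[np.isfinite(q).all(1)]
    r=cv2.minAreaRect((q[:,:2]*1000).astype(np.float32)); bx=cv2.boxPoints(r); e=max([bx[1]-bx[0],bx[2]-bx[1]],key=np.linalg.norm)
    return len(q),np.round(r[0],1),np.round(r[1],1),(np.degrees(np.arctan2(e[1],e[0]))%180).round(1), np.round(np.median(q[:,2]),4)
E
python3 - <<'E'
from h import *
o=st(); c,W=cam('wrist'); save(c,'w2.png'); p=c['pixels']; hsv=cv2.cvtColor(p,cv2.COLOR_RGB2HSV).astype(int)
b=(hsv[...,1]>90)&(hsv[...,0]>10)&(hsv[...,0]<35)&(W[...,2]>.1)&(W[...,2]<.118)&(np.hypot(W[...,0]-.422,W[...,1]+.304)<.04)
print(rect(W[b])); print(tosteps(np.array([.4219,-.3038,.089])-o['position']))
E
```

```text
Traceback (most recent call last):
  File "h.py", line 15, in st
    def st(): o=get_obs(); print('t',o['clock'].round(2),'p',o['position'].round(4),'yaz',az(o['ee_rot']).round(2),'tilt',np.degrees(np.arccos(-R.from_quat(o['ee_rot']).as_matrix()[2,2])).round(2),'q6',np.degrees(o['joint_positions'][5]).round(1),'F',o['force'].round(1),'T',o['wrist_torque'].round(3),'open',o['opening'].round(4)); return o
                                     ^^^^^^^^^^^^^^^^
AttributeError: 'float' object has no attribute 'round'
```

```bash
sed -i "s/o\['clock'\].round(2)/round(float(o['clock']),2)/;s/o\['opening'\].round(4)/round(float(o['opening']),4)/" h.py
python3 - <<'E'
from h import *
o=st(); c,W=cam('wrist'); save(c,'w2.png'); p=c['pixels']; hsv=cv2.cvtColor(p,cv2.COLOR_RGB2HSV).astype(int)
b=(hsv[...,1]>90)&(hsv[...,0]>10)&(hsv[...,0]<35)&(W[...,2]>.1)&(W[...,2]<.118)&(np.hypot(W[...,0]-.422,W[...,1]+.304)<.04)
print(rect(W[b])); print(tosteps(np.array([.4219,-.3038,.089])-o['position']))
E
```

```text
t 4.9 p [ 0.4225 -0.3022  0.1603] yaz 101.7 tilt 0.09 q6 -150.4 F [-0.2  0.5 -0.1] T [ 0.03  -0.032 -0.018] open 0.0501
(1285, array([ 421.1, -304.9]), array([44.5, 13.9]), np.float32(11.9), np.float64(0.1111))
[ 0.03  -0.05   2.378]
```

View pics/w2.png

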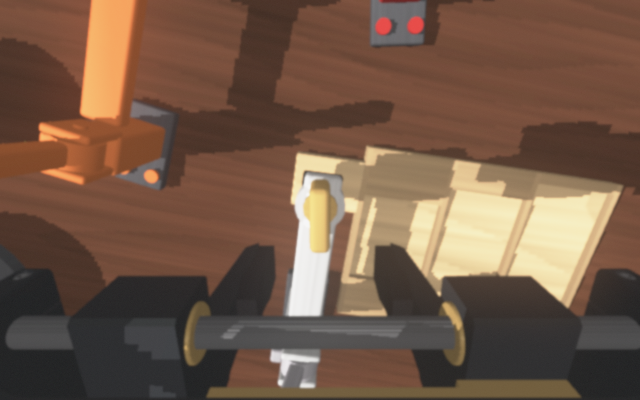

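The wrist view shows the nut centred between the open fingers at (320,215), with its bar perpendicular to the closing direction. I'll descend and grip.

Call:
servo_tool:
  plan: "0 0 0 .045 -.06 .6 .5;0 0 0 0 0 .6 .5;0 0 0 0 0 .6 .5;0 0 0 0 0 .58 .5;0 0 0 0 0 0 .3;0 0 0 0 0 0 0;0 0 0 0 0 0 0;0 0 0 0 0 0 0;0 0 0 0 0 0 0"
  grip_force: 55

```text
clock: 6.08
position: [0.4216, -0.3056, 0.09]
ee_rot: [-0.102, 0.995, -0.0, 0.0]
force: [0.8, 2.5, 5.3]
opening: 0.0137
grasp_force: 55.0
```

```bash
python3 -c "
from h import *
st(); print(get_obs()['grasp_force'])"
```

```text
t 6.08 p [ 0.4216 -0.3056  0.09  ] yaz 101.67 tilt 0.06 q6 -150.7 F [0.8 2.5 5.3] T [ 0.398  0.013 -0.052] open 0.0137
55.001625660806894
```

Call:
servo_tool:
  plan: "0 0 1 0 -.03 0 0;0 0 1 0 0 0 0;0 0 1 0 0 0 0;0 0 1 0 0 0 0;0 0 1 0 0 0 0;0 0 1 0 0 0 0;0 0 1 0 0 0 0;0 0 1 0 0 0 0;0 0 1 0 0 0 0;0 0 1 0 0 0 0;0 0 1 0 0 0 0;0 0 1 0 0 0 0"

```text
clock: 7.58
position: [0.4217, -0.3053, 0.0896]
ee_rot: [0.312, 0.95, 0.001, -0.0]
force: [1.4, 7.2, 5.3]
opening: 0.0135
grasp_force: 55.0
```

```bash
python3 -c "
from h import *
st(); print(get_obs()['grasp_force'])"
```

```text
t 7.58 p [ 0.4217 -0.3053  0.0896] yaz 53.59 tilt 0.11 q6 -102.6 F [1.4 7.2 5.3] T [ 1.078 -0.251  0.299] open 0.0135
55.000541768968105
```

Call:
servo_tool:
  plan: "0 0 1 .02 .03 0 0;0 0 1 0 0 0 0;0 0 1 0 0 0 0;0 0 1 0 0 0 0;0 0 1 0 0 0 0;0 0 1 0 0 0 0;0 0 1 0 0 0 0;0 0 1 0 0 0 0;0 0 1 0 0 0 0;0 0 1 0 0 0 0;0 0 1 0 0 0 0;0 0 1 0 0 0 0"

```text
clock: 9.07
position: [0.4221, -0.305, 0.0896]
ee_rot: [0.672, 0.741, 0.0, 0.0]
force: [3.1, 3.1, 3.2]
opening: 0.0134
grasp_force: 55.0
```

Call:
servo_tool:
  plan: "0 0 1 0 0 0 0;0 0 1 0 0 0 0;0 0 1 0 0 0 0;0 0 1 0 0 0 0;0 0 1 0 0 0 0;0 0 1 0 0 0 0;0 0 1 0 0 0 0;0 0 1 0 0 0 0;0 0 1 0 0 0 0;0 0 1 0 0 0 0;0 0 1 0 0 0 0;0 0 1 0 0 0 0"

```text
clock: 10.58
position: [0.4224, -0.3052, 0.0897]
ee_rot: [0.915, 0.403, 0.001, 0.001]
force: [5.0, 2.5, 2.1]
opening: 0.0139
grasp_force: 55.0
```

```bash
python3 - <<'E'
from h import *
o=st()
for n in('side','scene','wrist'):
    c,W=cam(n); save(c,n+'2.png')
    p=c['pixels']; m=(p.max(-1)<85)&(np.hypot(W[...,0]-.424,W[...,1]+.304)<.03)&(W[...,2]>.013)&(W[...,2]<.06)
    z=W[m][:,2]; v,u=np.where(m); print(n,len(z), (np.percentile(z,[1,5,25,50,75,95,99]).round(4),u.min(),u.max(),v.min(),v.max()) if len(z) else '')
E
```

```text
t 10.57 p [ 0.4224 -0.3052  0.0897] yaz -42.42 tilt 0.11 q6 -6.5 F [5.  2.5 2.1] T [ 0.4   -0.64   0.282] open 0.0139
side 62 (array([0.0273, 0.029 , 0.0321, 0.0337, 0.0351, 0.0369, 0.0378]), np.int64(349), np.int64(364), np.int64(277), np.int64(286))
scene 50 (array([0.0289, 0.0294, 0.0341, 0.0357, 0.0378, 0.04  , 0.0409]), np.int64(271), np.int64(285), np.int64(171), np.int64(178))
wrist 499 (array([0.0321, 0.0337, 0.0356, 0.0363, 0.0368, 0.0375, 0.0379]), np.int64(291), np.int64(333), np.int64(188), np.int64(226))
```

Call:
servo_tool:
  plan: "0 0 1 0 0 0 0;0 0 1 0 0 0 0;0 0 1 0 0 0 0;0 0 1 0 0 0 0;0 0 1 0 0 0 0;0 0 1 0 0 0 0;0 0 1 0 0 0 0;0 0 1 0 0 0 0;0 0 1 0 0 0 0;0 0 1 0 0 0 0;0 0 1 0 0 0 0;0 0 1 0 0 0 0"

```text
clock: 12.22
position: [0.4226, -0.3055, 0.0897]
ee_rot: [1.0, -0.004, 0.001, 0.001]
force: [4.7, 1.3, 0.5]
opening: 0.0134
grasp_force: 55.0
```

```bash
python3 - <<'E'
from h import *
o=st()
for n in('side','scene','wrist'):
    c,W=cam(n)
    p=c['pixels']; m=(p.max(-1)<85)&(np.hypot(W[...,0]-.424,W[...,1]+.304)<.03)&(W[...,2]>.013)&(W[...,2]<.06)
    z=W[m][:,2]; v,u=np.where(m); print(n,len(z), (np.percentile(z,[1,5,25,50,75,95,99]).round(4),u.min(),u.max(),v.min(),v.max()) if len(z) else '')
    if n=='wrist':
        # lever: pixels z>.11 near column
        k=(abs(W[...,0]-.55)<.03)&(abs(W[...,1]+.3)<.05)&(W[...,2]>.1); print('lever',k.sum(), np.nanmedian(W[k],0) if k.any() else '')
    if n!='wrist':
        for z0 in np.arange(.11,.2,.015):
            k=(abs(W[...,0]-.55)<.03)&(abs(W[...,1]+.305)<.04)&(abs(W[...,2]-z0)<.007); print(z0.round(3),k.sum(),np.median(W[k],0).round(4) if k.any() else '')
E
```

```text
t 12.22 p [ 0.4226 -0.3055  0.0897] yaz -90.43 tilt 0.15 q6 41.5 F [4.7 1.3 0.5] T [ 0.262 -0.714  0.258] open 0.0134
side 60 (array([0.0264, 0.0276, 0.0291, 0.0309, 0.0328, 0.0352, 0.0366]), np.int64(349), np.int64(364), np.int64(277), np.int64(286))
0.11 55 [ 0.5402 -0.3023  0.1065]
0.125 14 [ 0.5409 -0.307   0.125 ]
0.14 12 [ 0.541  -0.3095  0.1394]
0.155 16 [ 0.541  -0.3145  0.1549]
0.17 19 [ 0.5398 -0.318   0.1707]
0.185 40 [ 0.5451 -0.3186  0.1876]
0.2 1 [ 0.5512 -0.3158  0.193 ]
scene 55 (array([0.0201, 0.0265, 0.0306, 0.034 , 0.0349, 0.0365, 0.0381]), np.int64(271), np.int64(285), np.int64(172), np.int64(179))
0.11 83 [ 0.5545 -0.2907  0.1091]
0.125 32 [ 0.5547 -0.2978  0.1251]
0.14 33 [ 0.5526 -0.3016  0.1391]
0.155 33 [ 0.5534 -0.3029  0.1553]
0.17 41 [ 0.5559 -0.3056  0.17  ]
0.185 43 [ 0.5541 -0.3087  0.1857]
0.2 10 [ 0.5513 -0.3135  0.194 ]
wrist 0 
lever 878 [ 0.53350525 -0.29483459  0.1070618 ]
```

Call:
servo_tool:
  plan: "0 0 0 0 0 0 .45;0 0 0 0 0 0 .45;0 0 0 0 0 -1 .45;0 0 -1 0 0 -1 .45;0 0 -1 0 0 -1 .45;0 0 -1 0 0 -.7 0;0 0 -1 0 0 0 0;0 0 -1 0 0 0 0;0 0 -1 0 0 0 0;0 0 -1 0 0 0 0;0 0 -1 0 0 0 0;0 0 -1 0 0 0 0"

```text
clock: 13.88
position: [0.4214, -0.3053, 0.2002]
ee_rot: [0.952, 0.307, -0.0, -0.0]
force: [-0.5, -0.0, -0.6]
opening: 0.0002
grasp_force: 0.0
```

Call:
servo_tool:
  plan: "0 0 -1 0 0 0 0;0 0 -1 0 0 0 0;0 0 -1 0 0 0 0;0 0 -1 0 0 0 0;0 0 -1 0 0 0 0;0 0 -1 0 0 0 0;0 0 -1 0 0 0 0;0 0 -1 0 0 0 0;0 0 -1 0 0 0 0;0 0 -1 0 0 0 0;0 0 -1 0 0 0 0;0 0 -1 0 0 0 0"

```text
clock: 15.38
position: [0.4214, -0.3053, 0.2002]
ee_rot: [0.744, 0.668, -0.0, -0.0]
force: [0.4, -0.1, 0.2]
opening: 0.0003
grasp_force: 0.0
```

```bash
python3 - <<'E'
from h import *
o=st()
for n in('side','scene'):
    c,W=cam(n); p=c['pixels']; hsv=cv2.cvtColor(p,cv2.COLOR_RGB2HSV).astype(int)
    k=(hsv[...,0]>3)&(hsv[...,0]<16)&(hsv[...,1]>170)&(p[...,0]>120)&(W[...,2]>.02)&(W[...,1]<-.32)&(W[...,1]>-.7)&(W[...,2]<.2)
    q=W[k]; print(n,'orange',len(q),np.percentile(q,[1,99],axis=0).round(3).tolist())
    t=q[q[:,2]>.11]; print(t.min(0).round(3),t.max(0).round(3)) if len(t) else 0
c,W=cam('wrist'); save(c,'w3.png'); p=c['pixels']; m=(p.max(-1)<85)&(np.hypot(W[...,0]-.424,W[...,1]+.304)<.03)&(W[...,2]>.013)&(W[...,2]<.06); z=W[m][:,2]
if len(z): print('pad',len(z),np.percentile(z,[5,50,95]))
for z0 in np.arange(.11,.2,.015):
    k=(abs(W[...,0]-.55)<.03)&(abs(W[...,1]+.305)<.04)&(abs(W[...,2]-z0)<.007); print(z0.round(3),k.sum(),np.median(W[k],0).round(4) if k.any() else '')
E
```

```text
t 15.38 p [ 0.4214 -0.3053  0.2002] yaz -6.2 tilt 0.03 q6 -42.8 F [ 0.4 -0.1  0.2] T [-0.048  0.098 -0.029] open 0.0003
side orange 739 [[0.261, -0.492, 0.023], [0.421, -0.449, 0.136]]
[ 0.273 -0.487  0.11 ] [ 0.413 -0.449  0.153]
scene orange 654 [[0.273, -0.666, 0.021], [0.432, -0.437, 0.15]]
[ 0.28  -0.666  0.11 ] [ 0.431 -0.448  0.16 ]
pad 81 [0.03256983 0.03412567 0.03494026]
0.11 1231 [ 0.5433 -0.2912  0.1084]
0.125 345 [ 0.5445 -0.2968  0.1254]
0.14 411 [ 0.5444 -0.2997  0.1403]
0.155 487 [ 0.5439 -0.3019  0.1566]
0.17 728 [ 0.5439 -0.3048  0.1704]
0.185 1117 [ 0.5451 -0.3086  0.1869]
0.2 167 [ 0.5501 -0.3121  0.1934]
```

Call:
servo_tool:
  plan: "0 0 -1 0 0 0 0;0 0 -1 0 0 0 0;0 0 -.4 0 0 0 0;0 0 0 .6 0 0 0;0 0 0 .2 .5 0 0;0 0 0 0 1 0 0;0 0 0 0 1 0 0;0 0 0 0 1 .5 0;0 0 0 0 .7 .5 0;0 0 0 0 0 0 0"

```text
clock: 16.77
position: [0.5471, -0.2729, 0.1689]
ee_rot: [0.686, 0.727, -0.0, -0.001]
force: [-0.7, -0.0, -0.3]
opening: 0.0002
grasp_force: 0.0
```

```bash
python3 - <<'E'
from h import *
o=st()
c,W=cam('wrist'); save(c,'w4.png')
for z0 in np.arange(.11,.2,.015):
    k=(abs(W[...,0]-.55)<.03)&(abs(W[...,1]+.31)<.03)&(abs(W[...,2]-z0)<.007); print(z0.round(3),k.sum(),np.median(W[k],0).round(4) if k.any() else '',W[k].min(0).round(3) if k.any() else '',W[k].max(0).round(3) if k.any() else '')
E
```

```text
t 16.77 p [ 0.5471 -0.2729  0.1689] yaz 3.35 tilt 0.13 q6 -40.9 F [-0.7 -0.  -0.3] T [-0.1    0.087  0.016] open 0.0002
0.11 645 [ 0.548  -0.2864  0.108 ] [ 0.533 -0.294  0.103] [ 0.564 -0.28   0.111]
0.125 0   
0.14 0   
0.155 10 [ 0.5491 -0.3019  0.1603] [ 0.549 -0.303  0.159] [ 0.549 -0.301  0.161]
0.17 19 [ 0.5489 -0.303   0.1662] [ 0.549 -0.304  0.163] [ 0.549 -0.302  0.169]
0.185 405 [ 0.5497 -0.3095  0.191 ] [ 0.541 -0.321  0.187] [ 0.56  -0.28   0.192]
0.2 154 [ 0.5502 -0.3118  0.1933] [ 0.542 -0.317  0.193] [ 0.558 -0.307  0.194]
```

View pics/w4.png

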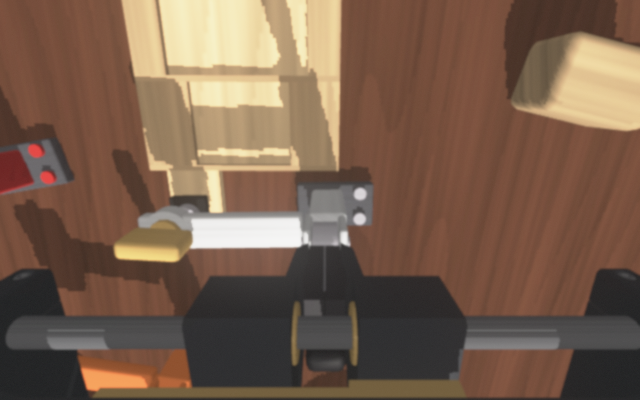

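The wrist view shows the lever just behind the shut fingers at about (325,360), with the fingers on its rack side. The arm (250,228) and nut (150,240) are clear. I'll start pushing.

Call:
servo_tool:
  plan: "0 0 0 -.4 .08 0 0;0 0 0 -.4 0 0 0;0 0 0 -.4 0 .1 0;0 0 0 -.36 0 .1 0;0 0 0 0 0 0 0"

```text
clock: 17.45
position: [0.5509, -0.3218, 0.1638]
ee_rot: [0.687, 0.727, -0.0, -0.0]
force: [0.0, -0.2, -1.4]
opening: 0.0007
grasp_force: 0.2
```

Call:
servo_tool:
  plan: "0 0 0 -.19 0 .1 0;0 0 0 -.19 0 .12 0;0 0 0 0 0 0 0"

```text
clock: 17.82
position: [0.5517, -0.3325, 0.1574]
ee_rot: [0.687, 0.727, -0.0, -0.0]
force: [-0.1, -1.1, -0.3]
opening: -0.0
grasp_force: 0.4
```

```bash
python3 - <<'E'
from h import *
o=st()
E
```

```text
t 17.82 p [ 0.5517 -0.3325  0.1574] yaz 3.26 tilt 0.01 q6 -44.8 F [-0.1 -1.1 -0.3] T [-0.095  0.122  0.051] open -0.0
```

```bash
cat >> h.py <<'E'
def lever():
    for n in('side','scene'):
        c,W=cam(n); p=c['pixels'].astype(int); ok=(p.max(-1)-p.min(-1)<40)&(p.max(-1)>95)&(abs(W[...,0]-.55)<.022)&(W[...,1]<-.30)&(W[...,1]>-.42)&(W[...,2]>.08)&(W[...,2]<.2)
        q=W[ok]; d=q[:,1:]-[-.2965,.095]; r=np.hypot(*d.T); a=np.degrees(np.arctan2(d[:,1],-d[:,0])); k=(r>.03)&(r<.1)
        print(n,k.sum(),'ang',np.percentile(a[k],[10,50,90]).round(1) if k.any() else '', 'r',np.percentile(r[k],[10,90]).round(3) if k.any() else '')
    return c
E
python3 - <<'E'
from h import *
c=lever(); save(c,'s4.png',(215,120,315,220),6)
E
```

```text
side 9 ang [38.1 43.9 50.2] r [0.034 0.049]
scene 60 ang [50.4 57.2 62. ] r [0.033 0.053]
```

View pics/s4.png

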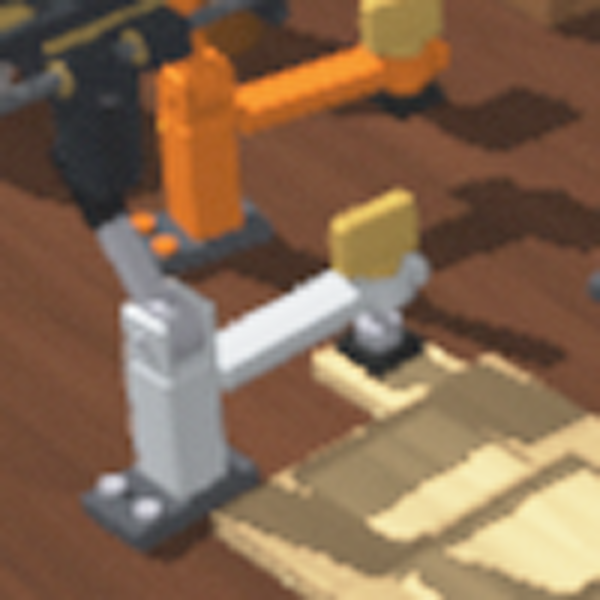

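The crop shows the lever leaning out at about 50° with the finger on it. The pad is hovering over the ear at about (380,345).

Call:
servo_tool:
  plan: "0 0 0 -.06 0 .075 0;0 0 0 -.06 0 .075 0"

```text
clock: 18.18
position: [0.5521, -0.336, 0.1535]
ee_rot: [0.687, 0.727, -0.0, 0.0]
force: [-0.7, -0.6, 2.9]
opening: -0.0
grasp_force: 1.2
```

Call:
servo_tool:
  plan: "0 0 0 -.06 0 .06 0;0 0 0 -.06 0 .06 0"

```text
clock: 18.42
position: [0.5523, -0.3396, 0.1498]
ee_rot: [0.687, 0.727, -0.0, 0.0]
force: [-0.7, -0.8, 2.9]
opening: 0.0003
grasp_force: 1.4
```

Call:
servo_tool:
  plan: "0 0 0 -.06 0 .06 0;0 0 0 -.06 0 .07 0"

```text
clock: 18.68
position: [0.5524, -0.3431, 0.1457]
ee_rot: [0.687, 0.727, -0.0, 0.0]
force: [-0.9, -0.1, 2.8]
opening: 0.0004
grasp_force: 1.4
```

Call:
servo_tool:
  plan: "0 0 0 -.07 0 .09 0;0 0 0 -.07 0 .09 0"

```text
clock: 18.92
position: [0.5527, -0.3473, 0.1403]
ee_rot: [0.687, 0.727, 0.0, 0.0]
force: [0.6, -0.5, 4.3]
opening: 0.0003
grasp_force: 2.0
```

```bash
python3 - <<'E'
from h import *
st();c=lever()
E
```

```text
t 18.93 p [ 0.5527 -0.3473  0.1403] yaz 3.28 tilt 0.02 q6 -45.8 F [ 0.6 -0.5  4.3] T [-0.207  0.036 -0.035] open 0.0003
side 4 ang [29.7 31.5 34.4] r [0.046 0.054]
scene 58 ang [33.1 39.2 44.6] r [0.033 0.053]
```

Call:
servo_tool:
  plan: "0 0 0 -.05 0 .07 0;0 0 0 -.05 0 .07 0"

```text
clock: 19.27
position: [0.5529, -0.35, 0.1363]
ee_rot: [0.687, 0.727, 0.0, 0.0]
force: [0.4, 0.2, 5.6]
opening: 0.0003
grasp_force: 3.0
```

Call:
servo_tool:
  plan: "0 0 0 -.05 0 .075 0;0 0 0 -.05 0 .075 0"

```text
clock: 19.52
position: [0.5531, -0.3529, 0.1317]
ee_rot: [0.687, 0.727, 0.0, -0.0]
force: [0.6, 1.4, 4.9]
opening: 0.0006
grasp_force: 3.1
```

Call:
servo_tool:
  plan: "0 0 0 -.04 0 .08 0;0 0 0 -.04 0 .08 0"

```text
clock: 19.77
position: [0.5532, -0.3553, 0.1269]
ee_rot: [0.687, 0.727, 0.0, 0.0]
force: [-0.8, 1.2, 5.9]
opening: 0.0002
grasp_force: 3.0
```

Call:
servo_tool:
  plan: "0 0 0 -.04 0 .08 0;0 0 0 -.03 0 .08 0"

```text
clock: 20.02
position: [0.5533, -0.3575, 0.1219]
ee_rot: [0.687, 0.727, 0.0, -0.0]
force: [1.8, 1.0, 4.2]
opening: 0.0004
grasp_force: 2.8
```

```bash
python3 - <<'E'
from h import *
st();c=lever()
for n in('wrist','side','scene'):
  for i in range(3 if n=='wrist' else 1):
    c,W=cam(n); p=c['pixels']; m=(p.max(-1)<85)&(np.hypot(W[...,0]-.424,W[...,1]+.300)<.032)&(W[...,2]>.014)&(W[...,2]<.06); z=W[m][:,2]
    print(n,len(z),np.percentile(z,[5,25,50,75,95]).round(4) if len(z) else '')
    e=(hsv:=cv2.cvtColor(p,cv2.COLOR_RGB2HSV))[...,0]; k=(abs(W[...,0]-.424)<.03)&(abs(W[...,1]+.275)<.012)&(W[...,2]<.02)&(p.max(-1)>120)&(e>12)&(e<32)&(W[...,2]>.008); print('  ear z',k.sum(),np.median(W[k][:,2]) if k.any() else '')
save(c,'s5.png',(245,150,315,205),8)
c,W=cam('wrist')
E
```

```text
t 20.02 p [ 0.5533 -0.3575  0.1219] yaz 3.28 tilt 0.02 q6 -46.4 F [1.8 1.  4.2] T [ 0.04  -0.069  0.078] open 0.0004
side 0 ang  r 
scene 46 ang [18.5 23.3 30. ] r [0.032 0.052]
wrist 0 
  ear z 2413 0.012037166689795709
wrist 0 
  ear z 2408 0.012057978622050741
wrist 0 
  ear z 2403 0.01206410239503658
side 59 [0.0154 0.0179 0.0194 0.0207 0.0226]
  ear z 38 0.010461088152111442
scene 44 [0.0172 0.019  0.0217 0.0231 0.0251]
  ear z 80 0.013508531791190992
```

View pics/s5.png

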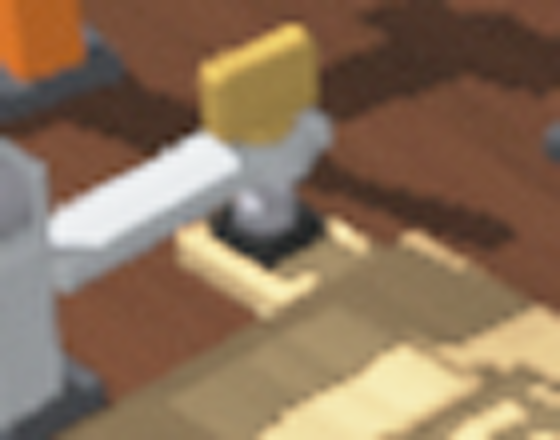

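Call:
servo_tool:
  plan: "0 0 0 0 0 -.4 0;0 0 0 0 0 -1 0;0 0 0 0 0 -1 0;0 0 0 .4 -.85 0 0;0 0 0 .4 -.85 0 0;0 0 0 .4 -.85 0 0;0 0 0 .4 -.85 0 0;0 0 0 .4 -.84 0 0;0 0 -1 0 0 0 .5;0 0 -1 0 0 0 .5;0 0 -1 0 0 0 .5;0 0 -1 0 0 0 .5"

```text
clock: 21.92
position: [0.4226, -0.305, 0.1947]
ee_rot: [0.578, 0.816, -0.0, 0.0]
force: [0.9, 0.3, 0.4]
opening: 0.0381
grasp_force: 0.0
```

Call:
servo_tool:
  plan: "0 0 -1 0 0 0 .5;0 0 -1 0 0 0 .5;0 0 -1 0 0 0 .5;0 0 -1 0 0 0 .5;0 0 -1 0 0 0 .5;0 0 -1 0 0 0 .5;0 0 -1 0 0 0 .5;0 0 -1 0 0 0 .5;0 0 -1 0 0 0 .5;0 0 -1 0 0 0 .5;0 0 -1 0 0 0 .5;0 0 -1 0 0 0 .5"

```text
clock: 23.42
position: [0.4226, -0.305, 0.1947]
ee_rot: [0.196, 0.981, -0.0, -0.0]
force: [-0.2, -0.1, -1.2]
opening: 0.0439
grasp_force: 0.0
```

Call:
servo_tool:
  plan: "0 0 -1 0 0 0 .5;0 0 -1 0 0 0 .5;0 0 -1 0 0 0 .5;0 0 -1 0 0 0 .5;0 0 -1 0 0 0 .5;0 0 -.6 0 0 0 .5;0 0 0 0 0 0 .5"

```text
clock: 24.3
position: [0.4227, -0.305, 0.1946]
ee_rot: [0.003, 1.0, -0.0, -0.0]
force: [-0.4, -0.3, 0.5]
opening: 0.0437
grasp_force: 0.0
```

```bash
python3 - <<'E'
from h import *
o=st();lever(); c,W=cam('wrist'); p=c['pixels']; hsv=cv2.cvtColor(p,cv2.COLOR_RGB2HSV).astype(int)
b=(hsv[...,1]>90)&(hsv[...,0]>10)&(hsv[...,0]<35)&(W[...,2]>.085)&(W[...,2]<.118)&(np.hypot(W[...,0]-.422,W[...,1]+.304)<.04)
t=W[b]; t=t[t[:,2]>np.percentile(t[:,2],95)-.004]; print(rect(t)); m=(p.max(-1)<85)&(np.hypot(W[...,0]-.424,W[...,1]+.304)<.03)&(W[...,2]>.013)&(W[...,2]<.06); z=W[m][:,2]
print('pad',len(z),np.percentile(z,[5,50,95])) if len(z) else 0
k=(abs(W[...,0]-.55)<.03)&(abs(W[...,1]+.33)<.06)&(W[...,2]>.112)&(W[...,2]<.2); q=W[k]; print('lever',len(q), q[q[:,2]>np.percentile(q[:,2],80)].mean(0) if len(q) else '')
E
```

```text
t 24.3 p [ 0.4227 -0.305   0.1946] yaz 89.65 tilt 0.02 q6 -138.5 F [-0.4 -0.3  0.5] T [ 0.042 -0.003  0.002] open 0.0437
side 47 ang [14.6 19.9 23.6] r [0.034 0.053]
scene 52 ang [17.7 24.2 28.3] r [0.033 0.054]
(805, array([ 421. , -304.6]), array([12.8, 44.3]), np.float32(179.8), np.float64(0.0969))
lever 592 [ 0.55465533 -0.37064227  0.1239899 ]
```

Call:
servo_tool:
  plan: "0 0 0 0 0 1 .5;0 0 0 0 0 1 .5;0 0 0 0 0 1 .5;0 0 0 0 0 1 .5;0 0 0 0 0 0 .3;0 0 0 0 0 0 0;0 0 0 0 0 0 0;0 0 0 0 0 0 0;0 0 0 0 0 0 0"
  grip_force: 58

```text
clock: 25.58
position: [0.4232, -0.3054, 0.0751]
ee_rot: [0.003, 1.0, -0.001, 0.001]
force: [-0.2, 0.1, 7.8]
opening: 0.0133
grasp_force: 58.0
```

Call:
servo_tool:
  plan: "0 0 1 0 0 0 0;0 0 1 0 0 0 0;0 0 1 0 0 0 0;0 0 1 0 0 0 0;0 0 1 0 0 0 0;0 0 .2 0 0 0 0;0 0 0 0 0 0 0"

```text
clock: 26.45
position: [0.4232, -0.3057, 0.0752]
ee_rot: [0.183, 0.983, -0.001, 0.001]
force: [-1.0, -2.0, 7.1]
opening: 0.0136
grasp_force: 58.0
```

```bash
python3 - <<'E'
from h import *
o=st();lever()
E
```

```text
t 26.45 p [ 0.4232 -0.3057  0.0752] yaz 68.92 tilt 0.16 q6 -117.7 F [-1.  -2.   7.1] T [-0.125  0.264  0.383] open 0.0136
side 50 ang [15.2 20.  23.9] r [0.033 0.053]
scene 52 ang [17.  23.5 27.7] r [0.034 0.053]
```

Call:
servo_tool:
  plan: "0 0 0 0 0 0 .4;0 0 0 0 0 0 .4;0 0 0 0 0 -1 .4;0 0 0 0 0 -1 0;0 0 0 0 0 -1 0;0 0 0 -.94 -.04 0 0;0 0 0 -.94 -.04 0 0;0 0 0 -.94 -.04 0 0;0 0 0 -.94 -.04 0 0;0 0 0 -.93 -.04 0 0;0 0 0 0 0 .6 0;0 0 0 0 0 .3 0"

```text
clock: 28.05
position: [0.5525, -0.3619, 0.1372]
ee_rot: [0.183, 0.983, -0.001, 0.001]
force: [1.3, -1.3, 6.4]
opening: 0.0003
grasp_force: 2.6
```

```bash
python3 - <<'E'
from h import *
o=st();lever()
E
```

```text
t 28.05 p [ 0.5525 -0.3619  0.1372] yaz 68.87 tilt 0.13 q6 -112.3 F [ 1.3 -1.3  6.4] T [-0.292 -0.071 -0.003] open 0.0003
side 37 ang [23.8 29.6 32. ] r [0.033 0.052]
scene 55 ang [26.9 31.7 38.1] r [0.032 0.053]
```

Call:
servo_tool:
  plan: "0 0 0 0 -.04 .25 0;0 0 0 0 -.04 .25 0;0 0 0 0 -.04 .25 0;0 0 0 0 0 .25 0;0 0 0 0 0 .15 0;0 0 0 0 0 0 0"

```text
clock: 28.9
position: [0.5504, -0.3645, 0.1026]
ee_rot: [0.183, 0.983, 0.0, -0.0]
force: [-0.8, -1.0, 5.2]
opening: 0.0004
grasp_force: 2.5
```

```bash
python3 - <<'E'
from h import *
o=st();lever()
E
```

```text
t 28.9 p [ 0.5504 -0.3645  0.1026] yaz 68.88 tilt 0.03 q6 -112.6 F [-0.8 -1.   5.2] T [-0.189  0.169 -0.025] open 0.0004
side 33 ang [-6.   4.8  7.9] r [0.032 0.05 ]
scene 38 ang [ 0.7  8.5 12.1] r [0.034 0.052]
```

Call:
servo_tool:
  plan: "0 0 0 0 0 .06 0;0 0 0 0 0 .05 0;0 0 0 0 0 0 0"

```text
clock: 29.38
position: [0.5506, -0.3646, 0.1022]
ee_rot: [0.183, 0.983, -0.001, 0.001]
force: [-7.8, 3.3, 22.6]
opening: 0.0006
grasp_force: 11.2
```

Call:
servo_tool:
  plan: "0 0 0 0 0 .05 0;0 0 0 0 0 0 0"

```text
clock: 29.62
position: [0.5506, -0.3646, 0.1021]
ee_rot: [0.183, 0.983, -0.001, 0.001]
force: [-9.5, 5.8, 30.6]
opening: 0.0006
grasp_force: 15.3
```

Call:
servo_tool:
  plan: "0 0 0 0 0 -1 0;0 0 0 0 0 -1 0;0 0 0 0 0 -1 0;0 0 -1 0 0 -1 0;0 0 -1 0 0 -.5 .5;0 0 -1 0 .5 0 .5;0 0 -1 0 1 0 .5;0 0 -1 0 1 0 .5;0 0 -1 0 1 0 .5;0 0 0 .1 1 0 .5;0 0 0 .1 1 0 .5;0 0 0 .1 1 0 .5"

```text
clock: 31.12
position: [0.5479, -0.1696, 0.2318]
ee_rot: [-0.025, 1.0, 0.001, -0.001]
force: [1.0, -0.4, 0.4]
opening: 0.0438
grasp_force: 0.0
```

```bash
python3 - <<'E'
from h import *
o=st();lever(); c,W=cam('wrist'); save(c,'w5.png')
for n in('side','scene'):
    c,W=cam(n); p=c['pixels']; m=(p.max(-1)<85)&(np.hypot(W[...,0]-.424,W[...,1]+.300)<.032)&(W[...,2]>.014)&(W[...,2]<.06); z=W[m][:,2]; print(n,len(z),np.percentile(z,[5,25,50,75,95]).round(4) if len(z) else '')
    k=(abs(W[...,0]-.55)<.025)&(W[...,1]<-.33)&(W[...,1]>-.42)&(W[...,2]>.07)&(W[...,2]<.2); q=W[k]; print('lever pts',len(q),np.percentile(q,[5,50,95],axis=0).round(3).tolist() if len(q) else '')
E
```

```text
t 31.12 p [ 0.5479 -0.1696  0.2318] yaz 92.89 tilt 0.14 q6 -121.9 F [ 1.  -0.4  0.4] T [ 0.066  0.049 -0.001] open 0.0438
side 58 ang [-3.4  4.5  7.8] r [0.033 0.054]
scene 41 ang [ 1.9  9.  13. ] r [0.033 0.054]
side 58 [0.0154 0.0177 0.0188 0.0209 0.023 ]
lever pts 170 [[0.542, -0.395, 0.092], [0.549, -0.368, 0.099], [0.559, -0.334, 0.103]]
scene 45 [0.0154 0.0182 0.0212 0.0228 0.0238]
lever pts 117 [[0.548, -0.389, 0.094], [0.559, -0.361, 0.103], [0.566, -0.333, 0.106]]
```

View pics/w5.png

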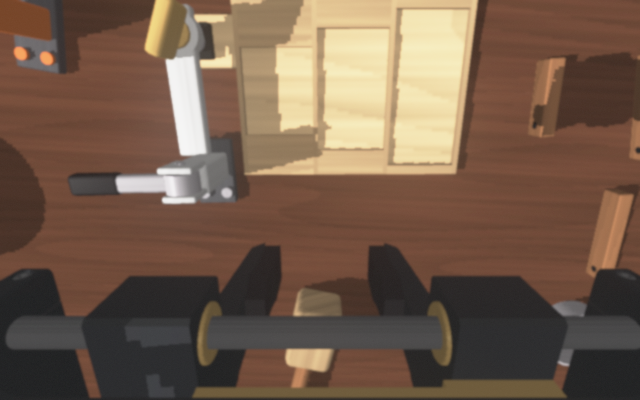

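The wrist view shows the lever closed and level at (120,185), the pad down on the ear, the rack bays clear, and strips at (547,95) and (610,230). Next the strips.

Call:
servo_tool:
  plan: "0 0 0 .11 1 0 .5;0 0 0 .11 1 0 .5;0 0 0 .11 1 0 .5;0 0 0 .11 1 0 .5;0 0 0 .11 1 0 .5;0 0 0 .11 1 0 .5;0 0 0 .11 1 0 .5;0 0 0 .11 1 0 .5;0 0 0 .11 1 0 .5;0 0 0 0 0 0 .5"

```text
clock: 32.62
position: [0.5054, 0.0976, 0.2325]
ee_rot: [-0.026, 1.0, 0.0, -0.0]
force: [0.6, -0.3, -0.3]
opening: 0.0443
grasp_force: 0.0
```

```bash
cat >> h.py <<'E'
def strips():
    c,W=cam('wrist'); p=c['pixels']
    m=((W[...,2]>.017)&(W[...,2]<.034)&(W[...,1]>-.30)&(W[...,0]>.3)&(W[...,0]<.8)).astype(np.uint8)
    n,l,s,_=cv2.connectedComponentsWithStats(m)
    for i in range(1,n):
        if s[i,4]>150: print(rect(W[l==i]),'px',s[i].tolist(),'rgb',np.median(p[l==i],0))
    return c,W
E
python3 - <<'E'
from h import *
o=st(); strips()
W=None
E
```

```text
t 32.62 p [0.5054 0.0976 0.2325] yaz 92.96 tilt 0.03 q6 -95.2 F [ 0.6 -0.3 -0.3] T [-0.045  0.008  0.03 ] open 0.0443
(1655, array([461.7, 184.9]), array([115.2,  16.5]), np.float32(15.2), np.float64(0.0237)) px [390, 79, 30, 107, 1655] rgb [180. 126.  89.]
(1128, array([457.6,  68.5]), array([79.6, 16.2]), np.float32(6.8), np.float64(0.0238)) px [289, 86, 21, 77, 1128] rgb [181. 126.  90.]
(423, array([577.5, 185.1]), array([42.6, 16.1]), np.float32(6.0), np.float64(0.0236)) px [386, 214, 15, 35, 423] rgb [175. 123.  87.]
(607, array([776.1, 179.6]), array([83.5, 48. ]), np.float32(80.0), np.float64(0.0258)) px [346, 349, 61, 33, 607] rgb [145. 141. 142.]
(418, array([785.3,  36.4]), array([29.3, 61.6]), np.float32(90.0), np.float64(0.0258)) px [247, 354, 46, 25, 418] rgb [115.5 112.  114. ]
```

Call:
servo_tool:
  plan: "0 0 0 .82 -.44 .8 .5;0 0 0 .82 -.45 .8 .5;0 0 -.96 0 0 1 .5;0 0 0 0 0 1 .5;0 0 0 0 0 1 .5;0 0 0 0 0 1 .5;0 0 0 0 0 1 .5;0 0 0 0 0 .7 .5;0 0 0 0 0 .3 .5;0 0 0 0 0 0 0;0 0 0 0 0 0 0;0 0 0 0 0 0 0"
  grip_force: 30

```text
clock: 34.17
position: [0.4579, 0.0679, 0.0054]
ee_rot: [-0.059, 0.998, -0.0, 0.001]
force: [0.2, 0.5, 0.6]
opening: 0.0157
grasp_force: 0.1
```

Call:
servo_tool:
  plan: "0 0 0 0 0 0 0;0 0 0 0 0 -1 0;0 0 0 0 0 -1 0;0 0 0 0 0 0 0"

```text
clock: 34.67
position: [0.4584, 0.068, 0.0663]
ee_rot: [-0.059, 0.998, -0.0, 0.002]
force: [-0.0, -0.4, -0.6]
opening: 0.0155
grasp_force: 30.0
```

```bash
python3 - <<'E'
from h import *
o=st(); c,W=strips(); print(o['grasp_force'])
# rack walls: fit bays from view
c,W=cam('wrist'); q=W.reshape(-1,3); q=q[np.isfinite(q).all(1)]; k=(q[:,2]>.004)&(q[:,2]<.016)&(q[:,1]<0)&(q[:,1]>-.25)&(abs(q[:,0]-.46)<.12); print(rect(q[k]))
E
```

```text
t 34.67 p [0.4584 0.068  0.0663] yaz 96.73 tilt 0.24 q6 -103.0 F [-0.  -0.4 -0.6] T [-0.005 -0.002 -0.023] open 0.0155
(4209, array([458.1, 183.4]), array([108. ,  17.1]), np.float32(14.5), np.float64(0.0237)) px [484, 162, 33, 153, 4209] rgb [109.  79.  58.]
29.999889750033617
(47476, array([459.5, -91. ]), array([180.4, 144.2]), np.float32(3.0), np.float64(0.0065))
```

The short strip is held. At the strip's centre the gripper body would come close to the nut when placing, so I'll set it down and regrasp higher and toward +x.

Call:
servo_tool:
  plan: "0 0 0 0 0 1 0;0 0 0 0 0 .95 0;0 0 0 0 0 .05 0;0 0 0 0 0 0 .35;0 0 0 0 0 0 .35;0 0 0 -.67 0 -.2 .35;0 0 0 0 0 0 .35;0 0 0 0 0 0 0;0 0 0 0 0 0 0;0 0 0 0 0 0 0;0 0 0 0 0 0 0;0 0 0 0 0 0 0"

```text
clock: 36.28
position: [0.4774, 0.0703, 0.0107]
ee_rot: [-0.059, 0.998, -0.0, -0.0]
force: [-0.7, 0.7, -0.2]
opening: 0.0156
grasp_force: 30.0
```

Call:
servo_tool:
  plan: "0 0 0 0 0 -1 0;0 0 0 0 0 -1 0;0 0 0 0 0 -1 0;0 0 0 0 0 -.4 0;0 0 .93 0 0 0 0;0 0 0 0 0 0 0"

```text
clock: 37.02
position: [0.4772, 0.0703, 0.1122]
ee_rot: [-0.026, 1.0, 0.0, -0.001]
force: [0.6, -0.4, -0.0]
opening: 0.0156
grasp_force: 30.0
```

```bash
python3 - <<'E'
from h import *
o=st(); print(o['grasp_force'])
th=np.radians(3.1); R2=np.array([[np.cos(th),-np.sin(th)],[np.sin(th),np.cos(th)]])
ctr=np.array([.4627,-.1427])+R2@[0.020,-.080+.018]
print(ctr, tosteps(np.r_[ctr,.0178]-o['position']))
E
```

```text
t 37.02 p [0.4772 0.0703 0.1122] yaz 93.02 tilt 0.06 q6 -98.7 F [ 0.6 -0.4 -0. ] T [0.027 0.036 0.029] open 0.0156
30.000025928020477
[ 0.48602362 -0.2035277 ] [ 0.182 -9.131  3.145]
```

Call:
servo_tool:
  plan: "0 0 0 .02 -.91 0 0;0 0 0 .02 -.91 0 0;0 0 0 .02 -.91 0 0;0 0 0 .02 -.91 0 0;0 0 0 .02 -.91 0 0;0 0 0 .02 -.91 0 0;0 0 0 .02 -.91 0 0;0 0 0 .02 -.91 0 0;0 0 0 .02 -.91 0 0;0 0 0 0 -.94 0 0;0 0 0 0 0 1 0;0 0 0 0 0 1 0"

```text
clock: 38.52
position: [0.4861, -0.2038, 0.0514]
ee_rot: [-0.027, 1.0, 0.0, -0.0]
force: [0.8, 0.2, -0.6]
opening: 0.0157
grasp_force: 30.0
```

```bash
python3 - <<'E'
from h import *
o=st(); print(o['grasp_force'],tosteps(np.r_[[.486,-.2035],.0178]-o['position']))
c,W=cam('wrist'); save(c,'w6.png')
q=W.reshape(-1,3); k=(q[:,2]>.055)&(q[:,2]<.075)&(np.hypot(q[:,0]-.467,q[:,1]+.2)<.07); print('held',rect(q[k]))
E
```

```text
t 38.52 p [ 0.4861 -0.2038  0.0514] yaz 93.04 tilt 0.03 q6 -128.7 F [ 0.8  0.2 -0.6] T [ 0.04  -0.017  0.034] open 0.0157
29.999679028987885 [0.003 0.009 1.119]
held (7368, array([ 466.6, -206.8]), array([79.1, 43.3]), np.float32(20.2), np.float64(0.0647))
```

View pics/w6.png

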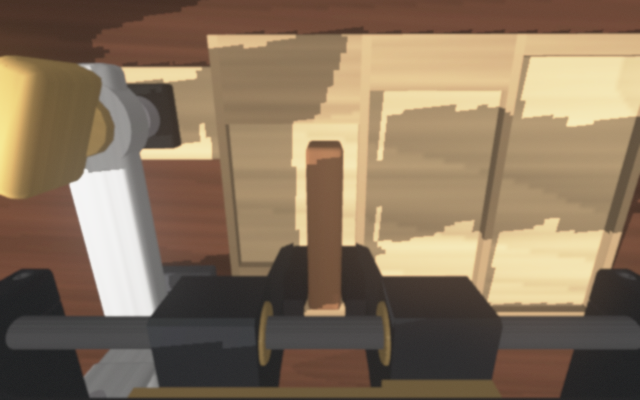

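The wrist view shows the held strip (325,225) lined up over the short bay, with the nut at (50,125) clear to the left. I'll check the bay's x limits before lowering.

```bash
python3 - <<'E'
from h import *
c,W=cam('wrist'); q=W.reshape(-1,3); q=q[np.isfinite(q).all(1)]
for y in(-.245,-.235,-.22): 
    k=abs(q[:,1]-y)<.003; s=q[k]; f=s[(s[:,2]>.003)&(s[:,2]<.009)&(s[:,0]>.37)&(s[:,0]<.55)]; w=s[(s[:,2]>.011)&(s[:,2]<.015)&(s[:,0]>.36)&(s[:,0]<.57)]
    print(y,'floor x',np.percentile(f[:,0],[1,99]).round(4),'wall x',np.percentile(w[:,0],[1,50,99]).round(4), 'wall low max', w[w[:,0]<.46][:,0].max().round(4) if (w[:,0]<.46).any() else '')
for y0 in (-.19,):
    k=(abs(q[:,0]-.435)<.004)&(q[:,2]>.011)&(q[:,2]<.015)&(q[:,1]>-.27)&(q[:,1]<-.0); print('walls y',np.unique(q[k][:,1].round(3)))
E
```

```text
-0.245 floor x [0.4248 0.5131] wall x [0.3785 0.3998 0.5142] wall low max 0.4233
-0.235 floor x [0.4243 0.5119] wall x [0.3778 0.3992 0.5126] wall low max 0.4228
-0.22 floor x [0.4229 0.4948] wall x [0.3771 0.3979 0.4211] wall low max 0.4214
walls y [-0.27  -0.269 -0.268 -0.267 -0.266 -0.265 -0.264 -0.263 -0.262 -0.261
 -0.186 -0.185 -0.184 -0.183 -0.182 -0.181 -0.107 -0.106 -0.105 -0.104
 -0.103 -0.102 -0.101 -0.1   -0.027 -0.026 -0.025 -0.024 -0.023 -0.022
 -0.021]
```

Call:
servo_tool:
  plan: "0 0 0 0 0 .6 0;0 0 0 0 0 .42 0;0 0 0 0 0 .1 0;0 0 0 0 0 .03 0;0 0 0 0 0 0 0;0 0 0 0 0 0 .3;0 0 0 0 0 0 .3;0 0 0 0 0 0 .3;0 0 0 0 0 -.5 .3;0 0 0 0 0 -1 .3;0 0 0 0 0 -1 .5;0 0 0 0 0 -1 .5"

```text
clock: 40.12
position: [0.4864, -0.2035, 0.1253]
ee_rot: [-0.026, 1.0, -0.0, 0.0]
force: [0.2, -0.2, -0.2]
opening: 0.0432
grasp_force: 0.0
```

```bash
python3 - <<'E'
from h import *
o=st(); c,W=cam('wrist'); q=W.reshape(-1,3); p=c['pixels'].reshape(-1,3)
k=(q[:,2]>.02)&(q[:,2]<.04)&(np.hypot(q[:,0]-.467,q[:,1]+.204)<.06); print('placed',rect(q[k]),np.percentile(q[k][:,2],[5,95]))
E
```

```text
t 40.12 p [ 0.4864 -0.2035  0.1253] yaz 93.0 tilt 0.05 q6 -128.6 F [ 0.2 -0.2 -0.2] T [-0.026 -0.001  0.037] open 0.0432
placed (2089, array([ 466.2, -203.8]), array([79.6, 16. ]), np.float32(2.7), np.float64(0.0299)) [0.02841055 0.03095228]
```

Call:
servo_tool:
  plan: "0 0 0 0 1 -.4 .5;0 0 0 0 1 -.4 .5;0 0 0 0 1 -.4 .5;0 0 0 0 1 -.4 .5;0 0 0 0 1 -.4 .5;0 0 0 0 1 -.4 .5;0 0 0 0 1 -.4 .5;0 0 0 0 1 -.4 .5;0 0 0 0 1 0 .5;0 0 0 0 1 0 .5;0 0 0 0 1 0 .5;0 0 0 0 0 0 .5"

```text
clock: 41.68
position: [0.4687, 0.1272, 0.2198]
ee_rot: [-0.027, 1.0, 0.0, 0.0]
force: [-0.0, 0.1, 0.1]
opening: 0.0441
grasp_force: 0.0
```

```bash
python3 - <<'E'
from h import *
o=st(); strips(); print(tosteps(np.array([.4617,.1849,.0105])-o['position']))
E
```

```text
t 41.67 p [0.4687 0.1272 0.2198] yaz 93.15 tilt 0.03 q6 -92.0 F [-0.   0.1  0.1] T [0.021 0.046 0.053] open 0.0441
(1791, array([ 466.1, -203. ]), array([80.3, 18. ]), np.float32(3.3), np.float64(0.0292)) px [0, 115, 37, 76, 1791] rgb [132.  96.  70.]
(1572, array([461.3, 184.9]), array([114.7,  16.2]), np.float32(15.0), np.float64(0.0238)) px [361, 114, 31, 104, 1572] rgb [181. 127.  90.]
(647, array([602.8, 186.9]), array([93.2, 15.2]), np.float32(5.9), np.float64(0.0237)) px [360, 246, 14, 69, 647] rgb [181. 127.  90.]
(626, array([744.3, 182.1]), array([58.1, 82.4]), np.float32(93.9), np.float64(0.0256)) px [323, 353, 62, 34, 626] rgb [135. 130. 131.]
[0.134 1.935 6.976]
```

Call:
servo_tool:
  plan: "0 0 0 .07 .97 .5 .5;0 0 0 .07 .97 .5 .5;0 0 -1 0 0 1 .5;0 0 -1 0 0 1 .5;0 0 -.98 0 0 1 .5;0 0 0 0 0 1 .5;0 0 0 0 0 1 .5;0 0 0 0 0 .7 .5;0 0 0 0 0 .26 .5;0 0 0 0 0 0 .5;0 0 0 0 0 0 0;0 0 0 0 0 0 0"

```text
clock: 43.22
position: [0.4622, 0.1839, 0.0111]
ee_rot: [-0.13, 0.992, -0.0, 0.001]
force: [0.5, 0.4, 0.9]
opening: 0.026
grasp_force: 0.0
```

Call:
servo_tool:
  plan: "0 0 0 0 0 0 0;0 0 0 0 0 0 0;0 0 0 0 0 -1 0;0 0 0 0 0 -1 0;0 0 1 0 0 -1 0;0 0 1 0 0 0 0;0 0 .98 0 0 0 0;0 0 0 0 0 0 0"

```text
clock: 44.22
position: [0.4618, 0.1839, 0.1004]
ee_rot: [-0.026, 1.0, -0.0, -0.0]
force: [0.7, -0.6, -0.4]
opening: 0.016
grasp_force: 30.0
```

```bash
python3 - <<'E'
from h import *
o=st(); print(o['grasp_force'])
ctr=np.array([.4627,-.1427]); print(tosteps(np.r_[ctr,.0175]-o['position']))
E
```

```text
t 44.23 p [0.4618 0.1839 0.1004] yaz 93.03 tilt 0.01 q6 -85.0 F [ 0.7 -0.6 -0.4] T [0.056 0.011 0.019] open 0.016
29.99927669763565
[  0.546 -10.874   2.765]
```

Call:
servo_tool:
  plan: "0 0 0 .045 -.906 0 0;0 0 0 .045 -.906 0 0;0 0 0 .045 -.906 0 0;0 0 0 .045 -.906 0 0;0 0 0 .045 -.906 0 0;0 0 0 .045 -.906 0 0;0 0 0 .045 -.906 0 0;0 0 0 .045 -.906 0 0;0 0 0 .045 -.906 0 0;0 0 0 .045 -.906 0 0;0 0 0 .045 -.906 0 0;0 0 0 .045 -.906 0 0"

```text
clock: 45.72
position: [0.4627, -0.1435, 0.1003]
ee_rot: [-0.027, 1.0, 0.0, -0.0]
force: [-0.6, -0.6, -0.6]
opening: 0.0157
grasp_force: 30.0
```

Call:
servo_tool:
  plan: "0 0 0 0 0 1 0;0 0 0 0 0 .6 0;0 0 0 0 0 0 0"

```text
clock: 46.1
position: [0.4622, -0.1424, 0.0515]
ee_rot: [-0.027, 1.0, 0.001, -0.001]
force: [0.3, -0.5, 0.4]
opening: 0.0161
grasp_force: 30.0
```

```bash
python3 - <<'E'
from h import *
o=st(); print(o['grasp_force'],tosteps(np.r_[[.4627,-.1427],.0175]-o['position']))
c,W=cam('wrist'); q=W.reshape(-1,3); k=(q[:,2]>.058)&(q[:,2]<.074)&(np.hypot(q[:,0]-.46,q[:,1]+.1427)<.08)&(abs(q[:,1]+.1427)<.02)&(q[:,0]<.45); print('held',rect(q[k]), q[k].min(0))
q=q[np.isfinite(q).all(1)]
for y in(-.17,-.165,-.12): 
    s=q[abs(q[:,1]-y)<.003]; f=s[(s[:,2]>.003)&(s[:,2]<.009)&(s[:,0]>.37)&(s[:,0]<.56)]; print(y,'floor x',np.percentile(f[:,0],[1,99]).round(4))
E
```

```text
t 46.1 p [ 0.4622 -0.1424  0.0515] yaz 93.06 tilt 0.16 q6 -124.2 F [ 0.3 -0.5  0.4] T [ 0.04   0.007 -0.006] open 0.0161
29.998872578144073 [-0.019 -0.014  1.135]
held (3689, array([ 427.2, -143.4]), array([46.1, 16.1]), np.float32(3.1), np.float64(0.0647)) [ 0.40391552 -0.15230208  0.05802075]
-0.17 floor x [0.4026 0.4816]
-0.165 floor x [0.4024 0.4752]
-0.12 floor x [0.4001 0.4725]
```

Call:
servo_tool:
  plan: "0 0 0 -.06 0 .6 0;0 0 0 0 0 .42 0;0 0 0 0 0 .1 0;0 0 0 0 0 .03 0;0 0 0 0 0 0 0;0 0 0 0 0 0 .3;0 0 0 0 0 0 .3;0 0 0 0 0 0 .3;0 0 0 0 0 -.5 .3;0 0 0 0 0 -1 .3;0 0 0 0 0 -1 .5;0 0 0 0 0 -1 .5"

```text
clock: 47.65
position: [0.4644, -0.1424, 0.1239]
ee_rot: [-0.026, 1.0, 0.0, -0.0]
force: [-0.4, 0.0, -0.1]
opening: 0.0429
grasp_force: 0.0
```

```bash
python3 - <<'E'
from h import *
o=st(); strips(); print(tosteps(np.array([.60,.16,.2])-o['position']))
E
```

```text
t 47.65 p [ 0.4644 -0.1424  0.1239] yaz 93.0 tilt 0.01 q6 -124.0 F [-0.4  0.  -0.1] T [ 0.01  -0.032 -0.044] open 0.0429
(1035, array([ 421.1, -293.3]), array([34.1, 13.9]), np.float32(1.2), np.float64(0.0222)) px [109, 112, 34, 46, 1035] rgb [69. 62. 56.]
(2851, array([ 464. , -141.8]), array([114.9,  16. ]), np.float32(3.1), np.float64(0.0299)) px [314, 126, 21, 141, 2851] rgb [182. 130.  93.]
(2271, array([ 466.1, -203.6]), array([79.8, 16.7]), np.float32(3.1), np.float64(0.0298)) px [232, 148, 30, 99, 2271] rgb [180. 128.  91.]
(246, array([ 535.8, -288.2]), array([22.2,  8.4]), np.float32(71.5), np.float64(0.0238)) px [137, 265, 30, 10, 246] rgb [122. 121. 120.]
[-5.054  9.822 -2.543]
```

Call:
servo_tool:
  plan: "0 0 0 -.46 .89 -.25 .5;0 0 0 -.46 .89 -.25 .5;0 0 0 -.46 .89 -.25 .5;0 0 0 -.46 .89 -.25 .5;0 0 0 -.46 .89 -.25 .5;0 0 0 -.46 .89 -.25 .5;0 0 0 -.46 .89 -.25 .5;0 0 0 -.46 .89 -.25 .5;0 0 0 -.46 .89 -.25 .5;0 0 0 -.46 .89 -.25 .5;0 0 0 -.46 .89 0 .5;0 0 0 0 0 0 .5"

```text
clock: 49.2
position: [0.6009, 0.1601, 0.1972]
ee_rot: [-0.027, 1.0, 0.0, -0.0]
force: [-0.4, -0.5, 0.7]
opening: 0.044
grasp_force: 0.0
```

```bash
python3 - <<'E'
from h import *
o=st(); c,W=strips(); save(c,'w7.png')
c,W=cam('scene'); q=W.reshape(-1,3); k=(q[:,2]>.018)&(q[:,2]<.03)&(abs(q[:,1]-.18)<.035)&(q[:,0]>.55)&(q[:,0]<.75); print(rect(q[k]), np.percentile(q[k],[1,99],axis=0))
E
```

```text
t 49.2 p [0.6009 0.1601 0.1972] yaz 93.12 tilt 0.03 q6 -89.1 F [-0.4 -0.5  0.7] T [-0.05   0.001  0.003] open 0.044
(943, array([ 489.8, -132.4]), array([14., 66.]), np.float32(172.4), np.float64(0.0237)) px [0, 0, 23, 79, 943] rgb [120.  89.  66.]
(1665, array([613.6, 188.7]), array([114. ,  16.1]), np.float32(5.5), np.float64(0.0238)) px [342, 135, 17, 107, 1665] rgb [217. 155. 110.]
(549, array([ 726.7, -153.3]), array([69.5, 33.6]), np.float32(43.9), np.float64(0.0229)) px [0, 256, 62, 42, 549] rgb [147. 123.  95.]
(677, array([742.3, 182. ]), array([53.3, 83.3]), np.float32(92.3), np.float64(0.0271)) px [300, 275, 73, 40, 677] rgb [173. 168. 170.]
(478, array([653.9, 167.8]), array([184.6,  69.1]), np.float32(7.3), np.float64(0.0245)) [[0.56088881 0.14594912 0.01853418]
 [0.74483876 0.2092007  0.02977898]]
```

View pics/w7.png

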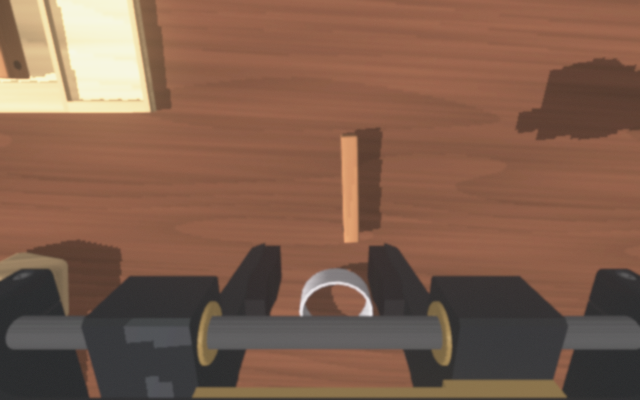

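The wrist view shows the third strip alone at (350,188), measuring 114 x 16 mm. So it is a second middle strip, not a long one. The middle row has to hold two, so I'll first shift the placed middle strip to the row's -20 mm place.

Call:
servo_tool:
  plan: "0 0 0 .464 -.891 .23 .5;0 0 0 .464 -.891 .23 .5;0 0 0 .464 -.891 .23 .5;0 0 0 .464 -.891 .23 .5;0 0 0 .464 -.891 .23 .5;0 0 0 .464 -.891 .23 .5;0 0 0 .464 -.891 .23 .5;0 0 0 .464 -.891 .23 .5;0 0 0 .464 -.891 .23 .5;0 0 0 .464 -.891 .23 .3;0 0 0 .464 -.891 .23 .3;0 0 0 0 0 0 .3"

```text
clock: 50.8
position: [0.462, -0.1445, 0.1218]
ee_rot: [-0.024, 1.0, 0.0, -0.0]
force: [-0.2, 0.4, 0.2]
opening: 0.0269
grasp_force: 0.0
```

```bash
python3 - <<'E'
from h import *
o=st(); strips(); print(tosteps(np.array([.464,-.1418,.0172])-o['position']))
E
```

```text
t 50.8 p [ 0.462  -0.1445  0.1218] yaz 92.78 tilt 0.05 q6 -124.2 F [-0.2  0.4  0.2] T [ 0.012  0.002 -0.026] open 0.0269
(1019, array([ 420.9, -293.5]), array([33.2, 14.1]), np.float32(2.4), np.float64(0.0222)) px [111, 117, 34, 45, 1019] rgb [68. 61. 56.]
(2844, array([ 463.9, -141.8]), array([114.6,  16. ]), np.float32(3.0), np.float64(0.0299)) px [316, 130, 22, 141, 2844] rgb [182. 129.  92.]
(2281, array([ 466. , -203.6]), array([79.4, 16.5]), np.float32(3.1), np.float64(0.0298)) px [234, 152, 30, 99, 2281] rgb [180. 127.  90.]
(245, array([ 535.3, -289.4]), array([21. ,  4.4]), np.float32(83.7), np.float64(0.0245)) px [139, 270, 29, 12, 245] rgb [123. 122. 121.]
[-0.072  0.085  3.488]
```

Call:
servo_tool:
  plan: "0 0 0 -.07 .085 1 .3;0 0 0 0 0 1 .3;0 0 0 0 0 1 .3;0 0 0 0 0 .4 .3;0 0 0 0 0 .09 .3;0 0 0 0 0 0 0;0 0 0 0 0 0 0;0 0 0 0 0 0 0;0 0 0 0 0 0 0;0 0 0 0 0 -.5 0;0 0 0 0 -.69 0 0;0 0 0 0 0 .4 0"

```text
clock: 52.35
position: [0.4669, -0.1629, 0.0202]
ee_rot: [-0.025, 1.0, -0.001, 0.001]
force: [0.4, 1.3, -0.3]
opening: 0.0155
grasp_force: 30.0
```

Call:
servo_tool:
  plan: "0 0 0 0 0 .09 0;0 0 0 0 0 0 0;0 0 0 0 0 0 .28;0 0 0 0 0 0 .28;0 0 0 0 0 0 .28;0 0 0 0 0 -.5 .28;0 0 0 0 0 -1 .28;0 0 0 0 0 -1 .5;0 0 0 0 0 -1 .5;0 0 0 0 0 0 .5"

```text
clock: 53.6
position: [0.467, -0.1612, 0.124]
ee_rot: [-0.026, 1.0, -0.001, 0.001]
force: [-0.5, 0.2, -0.9]
opening: 0.0442
grasp_force: 0.0
```

```bash
python3 - <<'E'
from h import *
o=st(); strips(); print(tosteps(np.array([.57,.165,.2])-o['position']))
E
```

```text
t 53.6 p [ 0.467  -0.1612  0.124 ] yaz 93.01 tilt 0.21 q6 -125.8 F [-0.5  0.2 -0.9] T [ 0.044 -0.008  0.053] open 0.0442
(926, array([ 421.1, -293.6]), array([33.2, 13.5]), np.float32(2.5), np.float64(0.022)) px [137, 110, 30, 45, 926] rgb [68. 61. 55.]
(2875, array([ 464.7, -161.5]), array([114.8,  16. ]), np.float32(2.9), np.float64(0.0299)) px [313, 123, 22, 141, 2875] rgb [181. 129.  92.]
(2182, array([ 466.1, -203.7]), array([79.9, 16.5]), np.float32(2.9), np.float64(0.0298)) px [257, 145, 27, 100, 2182] rgb [181. 128.  91.]
(272, array([ 536.7, -287.5]), array([22.7,  9.6]), np.float32(65.2), np.float64(0.0243)) px [161, 263, 28, 12, 272] rgb [124.  122.5 121. ]
[-4.001 10.677 -2.537]
```

Call:
servo_tool:
  plan: "0 0 0 -.333 .89 -.21 .5;0 0 0 -.333 .89 -.21 .5;0 0 0 -.333 .89 -.21 .5;0 0 0 -.333 .89 -.21 .5;0 0 0 -.333 .89 -.21 .5;0 0 0 -.333 .89 -.21 .5;0 0 0 -.333 .89 -.21 .5;0 0 0 -.333 .89 -.21 .5;0 0 0 -.333 .89 -.21 .5;0 0 0 -.333 .89 -.21 .5;0 0 0 -.333 .89 -.21 .5;0 0 0 -.333 .89 -.21 .5"

```text
clock: 55.15
position: [0.5691, 0.1662, 0.1964]
ee_rot: [-0.026, 1.0, -0.0, -0.002]
force: [0.1, 0.0, -0.3]
opening: 0.0442
grasp_force: 0.0
```

```bash
python3 - <<'E'
from h import *
o=st(); strips(); print(tosteps(np.array([.6136,.1887,.0108])-o['position']))
E
```

```text
t 55.15 p [0.5691 0.1662 0.1964] yaz 93.0 tilt 0.18 q6 -88.1 F [ 0.1  0.  -0.3] T [ 0.03   0.034 -0.053] open 0.0442
(1534, array([614.2, 188.8]), array([115.5,  16. ]), np.float32(5.6), np.float64(0.0239)) px [334, 166, 18, 103, 1534] rgb [190. 133.  95.]
(472, array([725.5, 181. ]), array([20.7, 70.4]), np.float32(93.0), np.float64(0.0252)) px [300, 299, 60, 16, 472] rgb [127. 123. 125.]
(527, array([788.3, 184.6]), array([22.8, 73.3]), np.float32(93.7), np.float64(0.0261)) px [299, 349, 62, 16, 527] rgb [135. 131. 132.]
[-1.528  0.661  6.186]
```

Call:
servo_tool:
  plan: "0 0 0 -.77 .33 .6 .5;0 0 0 -.77 .335 .6 .5;0 0 -.65 0 0 1 .5;0 0 0 0 0 1 .5;0 0 0 0 0 1 .5;0 0 0 0 0 1 .5;0 0 0 0 0 .7 .5;0 0 0 0 0 .28 .5;0 0 0 0 0 0 .5;0 0 0 0 0 0 0;0 0 0 0 0 0 0;0 0 0 0 0 0 0"

```text
clock: 56.7
position: [0.6145, 0.1877, 0.0133]
ee_rot: [-0.049, 0.999, 0.0, 0.0]
force: [-0.0, 0.6, -0.5]
opening: 0.0161
grasp_force: 0.1
```

Call:
servo_tool:
  plan: "0 0 0 0 0 0 0;0 0 0 0 0 -1 0;0 0 0 0 0 -1 0;0 0 0 0 0 -1 0;0 0 .63 0 0 0 0;0 0 0 0 0 0 0"

```text
clock: 57.45
position: [0.6143, 0.1876, 0.1029]
ee_rot: [-0.027, 1.0, -0.0, 0.0]
force: [0.3, -0.5, -0.2]
opening: 0.0158
grasp_force: 30.0
```

```bash
python3 - <<'E'
from h import *
o=st(); print(o['grasp_force'],tosteps(np.r_[[.4627,-.1205],.0175]-o['position']))
E
```

```text
t 57.45 p [0.6143 0.1876 0.1029] yaz 93.1 tilt 0.0 q6 -86.7 F [ 0.3 -0.5 -0.2] T [0.032 0.059 0.039] open 0.0158
29.998153746128082 [ 5.599 -9.983  2.848]
```

Call:
servo_tool:
  plan: "0 0 0 .509 -.908 0 0;0 0 0 .509 -.908 0 0;0 0 0 .509 -.908 0 0;0 0 0 .509 -.908 0 0;0 0 0 .509 -.908 0 0;0 0 0 .509 -.908 0 0;0 0 0 .509 -.908 0 0;0 0 0 .509 -.908 0 0;0 0 0 .509 -.908 0 0;0 0 0 .509 -.908 0 0;0 0 0 .509 -.9 0 0;0 0 0 0 0 .8 0"

```text
clock: 58.95
position: [0.4628, -0.1222, 0.0793]
ee_rot: [-0.026, 1.0, -0.001, 0.001]
force: [1.0, 0.8, -1.2]
opening: 0.0157
grasp_force: 30.0
```

Call:
servo_tool:
  plan: "0 0 0 0 0 .6 0;0 0 0 0 0 0 0"

```text
clock: 59.2
position: [0.462, -0.1201, 0.0598]
ee_rot: [-0.027, 1.0, 0.001, -0.001]
force: [-0.1, 0.5, -0.5]
opening: 0.0154
grasp_force: 30.0
```

```bash
python3 - <<'E'
from h import *
o=st(); print(o['grasp_force'],tosteps(np.r_[[.4632,-.1205],.0198]-o['position']))
c,W=cam('wrist'); q=W.reshape(-1,3); k=(q[:,2]>.058)&(q[:,2]<.082)&(abs(q[:,1]+.1205)<.03)&(q[:,0]<.448); print('held',rect(q[k]), q[k].min(0))
E
```

```text
t 59.2 p [ 0.462  -0.1201  0.0598] yaz 93.11 tilt 0.18 q6 -121.9 F [-0.1  0.5 -0.5] T [0.04  0.019 0.011] open 0.0154
29.998039305210114 [-0.042 -0.018  1.334]
held (3489, array([ 426.2, -121.2]), array([44.1, 16. ]), np.float32(3.0), np.float64(0.0705)) [ 0.40399602 -0.13016134  0.05835002]
```

Call:
servo_tool:
  plan: "0 0 0 -.04 -.04 .7 0;0 0 0 0 0 .5 0;0 0 0 0 0 .1 0;0 0 0 0 0 .03 0;0 0 0 0 0 0 0;0 0 0 0 0 0 .26;0 0 0 0 0 0 .26;0 0 0 0 0 0 .26;0 0 0 0 0 -.5 .26;0 0 0 0 0 -1 .26;0 0 0 0 0 -1 .5;0 0 0 0 0 -1 .5"

```text
clock: 60.75
position: [0.4638, -0.1214, 0.1269]
ee_rot: [-0.027, 1.0, 0.0, -0.0]
force: [-0.2, -0.5, -0.1]
opening: 0.0409
grasp_force: 0.0
```

Call:
servo_tool:
  plan: "0 0 0 .2 .3 -1 .5;0 0 0 .2 .3 -1 .5;0 0 0 .2 .3 -1 .5;0 0 0 0 0 -.5 .5;0 0 0 0 0 0 .5"

```text
clock: 61.38
position: [0.4448, -0.0955, 0.2317]
ee_rot: [-0.027, 1.0, -0.001, 0.001]
force: [-0.7, -0.7, 0.2]
opening: 0.0441
grasp_force: 0.0
```

```bash
python3 - <<'E'
from h import *
o=st(); c,W=strips(); save(c,'w8.png'); lever()
c,W=cam('scene'); save(c,'end.png')
# any strip-brown objects elsewhere
p=c['pixels']; hsv=cv2.cvtColor(p,cv2.COLOR_RGB2HSV).astype(int)
m=((W[...,2]>.017)&(W[...,2]<.035)&(W[...,0]>.1)&(W[...,0]<.95)).astype(np.uint8); n,l,s,_=cv2.connectedComponentsWithStats(m)
for i in range(1,n):
    if s[i,4]>60: print(rect(W[l==i]),s[i].tolist(),np.median(p[l==i],0))
E
```

```text
t 61.38 p [ 0.4448 -0.0955  0.2317] yaz 93.08 tilt 0.12 q6 -120.2 F [-0.7 -0.7  0.2] T [-0.     0.027  0.005] open 0.0441
(470, array([ 421.2, -293.5]), array([34.2, 13.6]), np.float32(1.9), np.float64(0.0221)) px [132, 123, 23, 32, 470] rgb [82. 74. 67.]
(1571, array([ 463.7, -161.4]), array([113.2,  16.5]), np.float32(2.9), np.float64(0.0298)) px [255, 132, 21, 100, 1571] rgb [203. 144. 102.]
(1464, array([ 463.7, -120.6]), array([114.8,  16.3]), np.float32(3.2), np.float64(0.0298)) px [293, 134, 17, 100, 1464] rgb [206. 146. 104.]
(1177, array([ 465.7, -203.6]), array([79.5, 16.8]), np.float32(3.1), np.float64(0.0298)) px [217, 148, 23, 70, 1177] rgb [204. 145. 103.]
(247, array([ 544.3, -282.5]), array([34.1, 15.8]), np.float32(37.5), np.float64(0.0255)) px [151, 233, 22, 27, 247] rgb [128. 126. 125.]
(405, array([ 718.6, -163.8]), array([57.7,  9.9]), np.float32(79.7), np.float64(0.0254)) px [242, 353, 43, 19, 405] rgb [134. 113.  87.]
side 61 ang [-3.1  5.   8.5] r [0.031 0.054]
scene 40 ang [ 2.2  8.5 12. ] r [0.034 0.053]
(90, array([  482.5, -2021.6]), array([119.3,  31.2]),
[... 1208 characters left out ...]
3)) [281, 193, 33, 24, 268] [165. 118.  77.]
(276, array([ 466. , -120.5]), array([116.2,  19. ]), np.float32(2.5), np.float64(0.0293)) [291, 199, 33, 25, 276] [168. 121.  78.]
(410, array([ 833.8, -169.4]), array([ 25. , 232.2]), np.float32(163.2), np.float64(0.0294)) [125, 251, 100, 37, 410] [115.  83.  57.]
(328, array([805.4,  35.9]), array([63.9, 63.9]), np.float32(7.5), np.float64(0.0268)) [222, 301, 31, 29, 328] [145.5 143.  149. ]
(482, array([760.2, 182.8]), array([83.3, 84.6]), np.float32(98.6), np.float64(0.0273)) [277, 328, 43, 42, 482] [152.5 146.  152. ]
(82, array([285.9, 643.1]), array([51.5,  7.4]), np.float32(35.5), np.float64(0.0274)) [632, 344, 8, 27, 82] [195. 117.  82.]
```

View pics/end.png

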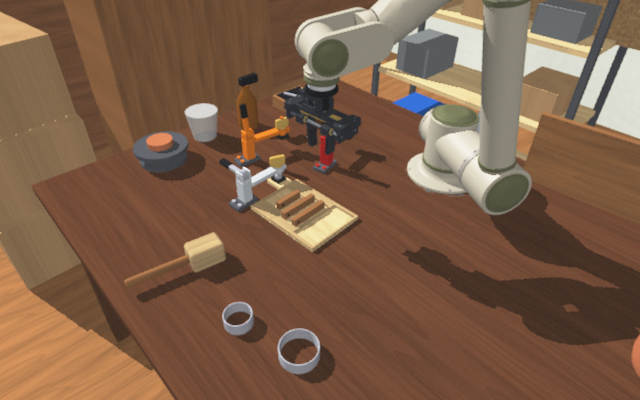

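View pics/w8.png

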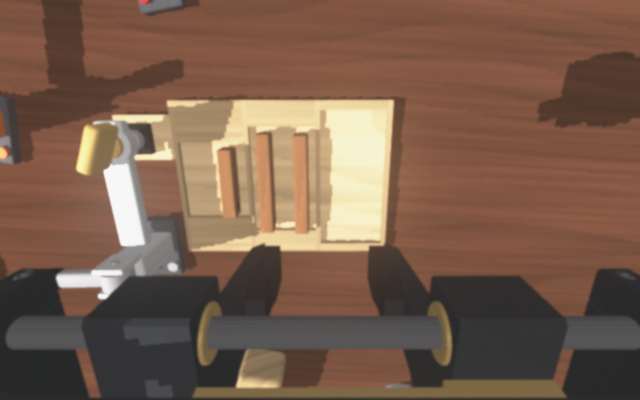

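The final views show the short strip in the short row at (228,183), and both 115 mm strips in the middle row at (264,183) and (301,183). All lie flat with tops at 30 mm. The lever is level and closed, and nothing else has moved. Handing in.

```bash
python3 -c "
from h import *
print(hand_in())"
```

```text
the job is handed in; nothing more can be done
None
```

I closed the clamp with the lever at its stop and the pad pressing the ear. I then laid all three strips I found (one short, two middle, no long) flat in their rows, left the mallet and ring cutters alone, and handed in at about 61 s; no verdict came back.

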